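# Seal the airtight spares tub at the model railway case

### The job

Take the blue lid out of its stand, lay it flat on the shelf with its handle up and let go, then take it again by the handle and set it squarely on the white spares tub. Then press around the lid's edge, point by point, until it sits fully home and level on the rim all the way round, and leave the models and the brush where they stand.

Things in the scene. Friction and masses are not known exactly. Their poses are not given: they have to be found in the camera images.
- tub: White open-topped tub, fixed to the shelf, 110 (own x) x 150 (own y) x 60 mm high, walls 10 mm thick, mouth 90 x 130 mm. Origin: centre of its underside, z up.
- tub_rim (a point): Centre of the tub's mouth at the height of its hard rim, 60 mm up. An orange gasket stands 4 to 5 mm proud of the rim in six lengths: one at each corner (bearing at x +-50, y +-70 mm of the tub) and one at the middle of each long side (x +-50, y 0).
- gasket (a point): Rim point under the gasket length at the middle of the tub's -x long side. Each length takes about 8 N to push down, separately, and stays where pushed. Pressing the lid at a point sinks the gasket there until the plate meets the hard rim; the far side may rise some mm until pressed in its turn. One push may need up to 16 N; all at once from the middle, 48 N.
- lid: Lid, 0.2 to 0.4 kg. Origin: centre of the grey plug's underside; own z up through the handle. Plug 82 (x) x 122 (y) mm, z 0 to 10; blue plate 116 x 156, z 10 to 18; black bar handle 14 x 60, z 18 to 53. Starts on edge in the stand: own z level along the stand's +x (handle away from the robot), own x down, plate's top edge 124 mm above the shelf. Lying flat on the shelf: origin at height 0.
- lid_handle (a point): Centre of the top of the lid's handle, 53 mm above the lid's origin; the handle is 14 mm wide along the lid's x, 60 mm along its y, 35 mm high.
- lid_plate (a point): Centre of the plate's top face (under the handle), 18 mm above the lid's origin. The plug enters the tub's mouth with 4 mm play on each side, either way round. Fully home, the lid's origin is 50 mm and this face 68 mm above the tub's underside; before pressing about 5 mm higher.
- stand: Low aluminium stand fixed to the shelf, base 75 (own x) x 170 (own y) x 8 mm, four posts up to 52 mm high at x +-10, y +-71 mm that keep the lid's plate upright between them with 2 mm play on either side. Origin: centre of its underside. The lid lifts straight up out of it. The shelf midway between stand and tub is clear.
- coach: Silver die-cast coach, about 32 x 200 x 47 mm, loose bystander; origin at the centre of its underside, length along own y.
- hopper: Matte black coal hopper wagon, 36 x 90 x 46 mm, loose bystander; origin at the centre of its underside, length along own y.
- bench: White ceramic platform bench, 22 x 70 x 39 mm, loose bystander; origin at the centre of its underside.
- lamp: Aluminium lamp post with a white globe, base 38 mm wide, 121 mm high, loose bystander; origin at the centre of its underside.
- brush: Small dusting brush, 150 mm long, lying on the shelf, loose bystander.
Not all that is in view belongs to the job. What is meant by the lid is not turquoise, and is the smaller of those in its own colour.

How it is judged (in metres and radians):
On the way, in this order (a step that is already met when the one before it is completed fails the run):
1. the lid lies flat on the shelf, handle up, let go (height (world z) of lid below 0.006 m and angle between lid's own z axis and vertical below 0.06 rad and contact force between the fingers and lid below 0.1 N and horizontal distance between lid and tub above 0.12 m), for 0.2 s.
2. the lid rests level on the tub's gasket, its plug in the mouth, not yet pressed home (horizontal distance between lid and tub below 0.008 m and z of lid in the frame of tub between 0.0525 and 0.058 m and angle between lid's own z axis and vertical below 0.028 rad and contact force between lid and tub above 0.5 N), for 0.2 s.
3. an edge of the lid is pressed down ahead of the rest: the lid tilts on the tub (horizontal distance between lid and tub below 0.015 m and angle between lid's own z axis and vertical between 0.028 and 0.2 rad and contact force between lid and tub above 0.5 N), for 0.03 s.
At the end, for the whole second after the job is handed in: The lid is on the tub within 8 mm of centre, its origin no more than 51.5 mm above the tub's underside (home is 50), tilted less than 0.018 rad (about 1 degree), at rest and released (horizontal distance between lid and tub below 0.008 m and z of lid in the frame of tub below 0.0515 m and angle between lid's own z axis and vertical below 0.018 rad and linear speed of lid below 0.01 m/s and contact force between the fingers and lid below 0.1 N); the robot touches nothing.
It fails at once if a model or the brush is shifted by more than 30 mm (distance of any of coach, hopper, bench, lamp, brush from where it was at the start of the episode above 0.03 m).
It also fails if it takes over 72 s, if anything falls off the work surface, if the arm or the gripper's body presses on something with over 40 N, if the wrist force passes 120 N, or if a joint passes its speed limit or range.

### The arm

A 6-joint arm with a two-finger parallel gripper is mounted at the origin on the work surface. World frame = base frame: x ahead of the robot, y to its left, z up, the work surface at z = 0. Lengths are in mm, angles in rad, forces in N, time in s.
With the tool pointing down it reaches from about 275 to 750 mm from the base axis. Payload 10.2 kg.
Tool frame: the origin (TCP) lies midway between the tips of the shut fingers; the grasp point (between the pads) lies 19 mm behind it; z points along the fingers, y is the direction in which the jaws open and shut (so a half turn about z gives the same grasp; the last joint's range is limited). The gripper opens to 85 mm and grips with 20 to 120 N. Pads are 22 mm wide; open, the fingers measure 114 mm over their backs; the gripper's body (76 mm by 85 mm) begins 54 mm behind the grasp point. The pads swing forward as they close: fully open they stand 13 mm farther back than shut.
Start: joints at [1.071, 0.313, 1.498, -0, 1.331, -0.223], TCP at [143.484, 505.018, 202.394] pointing down, gripper open.
Joint ranges: [-2.94, 2.94], [-0.97, 2.17], [0.19, 2.56], [-1.23, 4.37], [0.02, 3.11], [-2.88, 2.88]. Speed limits (rad/s): [2.39, 2.39, 3.01, 3.14, 3.14, 3.14].

### API

Orientations are given as a unit quaternion [w, x, y, z].
In Python, from rig import sense, optics, ctrl gives the robot as it stands.
- The arm moves only by the tool play_rows, never from a script. Its argument "plan" is a list of rows, each a list of 7 numbers: the shift along the world's x, y, z in mm, then the turn, a rotation vector about the world's x, y, z in rad, then the opening, from -1 (shut) to 1 (fully open), so that 0 is half open. A call has 1 to 5 rows; each row shifts and turns the pose as measured when the row begins; what a row does not reach is not made up. A row lasts 1/12 s, in which the tool goes at most 41.7 mm and 7.16 degrees, less where a joint would pass 70% of its speed; a pose out of reach is approached as far as the arm can. A call is refused whole if a number of a shift passes 41.7 or a number of a turn 0.125, either way. A call with a gripper value outside its range is refused whole. The fingers move at their own pace and stop on an object; "grip_force" is the grip in N (left out, the last holds). Time passes only in rows, so rows that do not move let the fingers close. It gives the time, the measured TCP pose, the force and the opening at its end, in the units of the state.
- sense(): the state, without advancing time (a new reading comes with each control period).
- optics.capture(name): name is "scene" or "top" or "wrist"; returns a dict with "img" (384x512x3 uint8, blue, green, red), "fx", "fy", "cx", "cy" (pixels), "dist" ([k1, k2, p1, p2, k3] as OpenCV has them; the pictures are not rectified), "world_to_cam" (4x4, takes a point from world to camera coordinates). Camera axes: x right, y up, looking along -z (the intrinsics and any distortion apply to the point x, -y, -z); pixel columns grow to the right and rows downward; lengths in mm; the calibration is good to about 2 mm. A picture is of the moment at which its call begins. There is no depth.
- ctrl.finish_job(): hands the job in, once; it reports no verdict.
The state is a dict: "time_s": time; "joints": joint angles; "dq": joint speeds; "tau": joint torques, N m; "eef_pos": TCP position; "ee_rot": TCP orientation; "force": force on the tool from outside, world axes, zero at the start; "wrist_torque": the same for the moment, N m; "grip_width": opening from 0.0 (shut) to 1.0 (fully open).
Only numpy, scipy, OpenCV 4.12 (cv2) and the standard library are available. Lean on these libraries where they do the work, as an engineer would, in place of code of your own. Each camera call takes 0.05 s, during which the arm holds its last target. There are 200 camera calls.

## Working session

There is one attempt and no reset: what is moved stays moved. The work goes in short steps, Python scripts to look and compute and a tool call to move; the robot and the scene stay as the last step left them, time stands still between calls to the robot, and variables do not carry over. Pictures are saved under pics/ and viewed, about 8 in all and at most 12, crops included, and the job is handed in when it is done.

Besides the shell and the picture viewer there is one more tool, called after "Request:" as name(argument=value, ...), one argument or row to a line, values as JSON. play_rows: Moves the arm, as the interface text tells. Its arguments: {"type":"object","properties":{"plan":{"type":"array"},"grip_force":{"type":"number"}},"required":["plan"]}

```bash
mkdir -p pics; ls; cat > h.py <<'E'
import numpy as np, cv2
from rig import sense, optics, ctrl
def cap(n,name=None):
    c=optics.capture(n)
    if name: cv2.imwrite('pics/%s.png'%name,c['img'])
    return c
def K(c): return np.array([[c['fx'],0,c['cx']],[0,c['fy'],c['cy']],[0,0,1.]])
def ray(c,uv):
    p=cv2.undistortPoints(np.array(uv,float).reshape(-1,1,2),K(c),np.array(c['dist'],float)).reshape(-1,2)
    d=np.c_[p[:,0],-p[:,1],-np.ones(len(p))]
    T=np.array(c['world_to_cam']);R=T[:3,:3]
    return -R.T@T[:3,3], d@R
def onz(c,uv,z):
    o,d=ray(c,uv); z=np.broadcast_to(z,len(d))
    return o+d*((z-o[2])/d[:,2])[:,None]
def proj(c,P):
    T=np.array(c['world_to_cam']);q=np.array(P,float).reshape(-1,3)@T[:3,:3].T+T[:3,3]
    q=q*[1,-1,-1]
    return cv2.projectPoints(q,np.zeros(3),np.zeros(3),K(c),np.array(c['dist'],float))[0].reshape(-1,2)
E
python3 - <<'E'
from h import *
a=cap('scene','scene0');b=cap('top','top0')
cv2.imwrite('pics/both0.png',np.vstack([a['img'],b['img']])[:, :] if 0 else cv2.resize(np.hstack([a['img'],b['img']]),(800,300)))
for c in(a,b):
    o,d=ray(c,[[256,192]]);print(o.round(),d.round(2),c['fx'])
s=sense();print(s)
E
```

```text
pics
[1065.  -94.  810.] [[-0.58  0.11 -0.81]] 355.4791401226916
[ 338.    3. 1371.] [[ 0.14  0.02 -0.99]] 446.50590398103225
{'time_s': 0.1, 'joints': array([ 1.07058960e+00,  3.13395757e-01,  1.49833620e+00, -2.36228119e-05,
        1.33100270e+00, -2.23408683e-01]), 'dq': array([ 7.90833877e-05, -2.51455900e-03, -1.12111941e-03,  8.99326154e-04,
       -1.87615593e-03, -1.65216746e-03]), 'tau': array([ 4.38685543e-03, -4.12894249e+01, -2.60145611e+01,  3.14731528e-05,
        2.97535036e-03,  4.77364281e-06]), 'eef_pos': array([143.36768684, 504.78052957, 201.9008259 ]), 'ee_rot': array([-1.91384461e-04,  1.37954814e-01,  9.90438359e-01, -5.38091407e-04]), 'force': array([-0.26305726, -0.29046579,  0.27608633]), 'wrist_torque': array([-0.00617499,  0.02795263,  0.01922876]), 'grip_width': 1.0010179461313689}
```

View pics/top0.png

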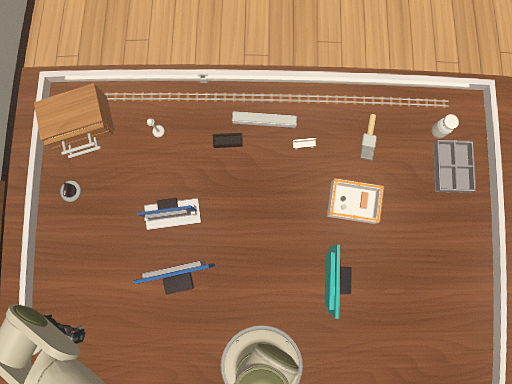

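View pics/scene0.png

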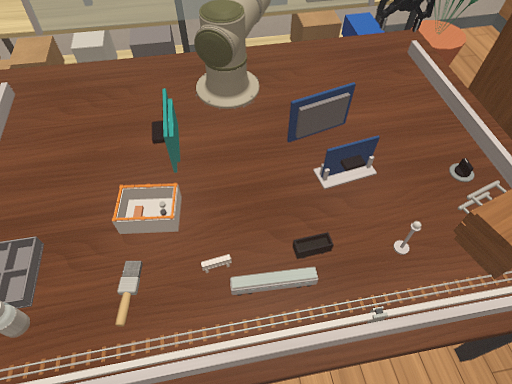

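Top view: two blue lids, one at (172,212) upright in the white-based stand with its handle away from the robot, and a larger one at (175,273) with its handle towards the robot. The turquoise one is at (336,280). The one in the stand fits: smaller, blue, in the stand. The tub is at (356,201). Next I measure and confirm it in a crop.

```bash
cat > m1.py <<'E'
from h import *
for n in('top','scene'):
    c=cap(n,n+'1');im=c['img'];hsv=cv2.cvtColor(im,cv2.COLOR_BGR2HSV)
    # tub gasket (orange) outer outline
    o=cv2.inRange(hsv,(8,170,190),(20,255,255))
    k=[x for x in cv2.findContours(cv2.morphologyEx(o,cv2.MORPH_CLOSE,np.ones((7,7))),0,2)[0]]
    k=max(k,key=lambda x:cv2.boundingRect(x)[2]*cv2.boundingRect(x)[3])
    w=onz(c,k.reshape(-1,2),64.);r=cv2.minAreaRect(w[:,:2].astype(np.float32));print(n,'tub',r, cv2.boundingRect(k))
    b=cv2.inRange(hsv,(105,120,40),(125,255,255))
    for x in cv2.findContours(b,0,2)[0]:
        if cv2.contourArea(x)>60: 
            r=cv2.minAreaRect(x);print(n,'blue',cv2.contourArea(x),cv2.boxPoints(r).round().tolist())
t=cv2.imread('pics/top1.png')[175:300,120:230];s=cv2.imread('pics/scene1.png')[70:200,280:390]
cv2.imwrite('pics/crop1.png',np.hstack([cv2.resize(t,(400,455),interpolation=2),cv2.resize(s,(385,455),interpolation=2)]))
E
python3 m1.py
```

```text
top tub ((465.76226806640625, -336.6644592285156), (38.38509750366211, 77.96074676513672), 50.884464263916016) (364, 198, 17, 23)
top blue 142.5 [[133.0, 280.0], [208.0, 264.0], [209.0, 268.0], [134.0, 284.0]]
scene tub ((501.81988525390625, -276.1870422363281), (148.02523803710938, 108.05489349365234), 82.7584228515625) (112, 183, 65, 38)
scene blue 81.0 [[291.0, 101.0], [354.0, 82.0], [355.0, 85.0], [291.0, 104.0]]
scene blue 649.5 [[340.0, 15.0], [381.0, 11.0], [383.0, 32.0], [342.0, 36.0]]
```

View pics/crop1.png

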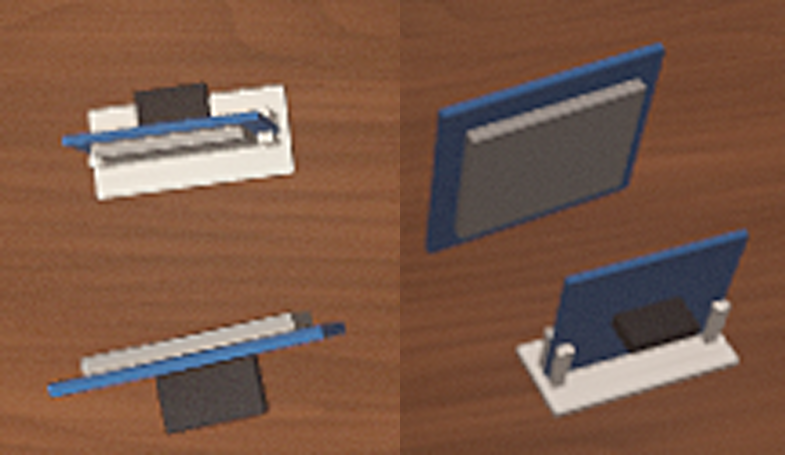

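The crop confirms it: the lid in the stand is the smaller blue one (plate top edge about 57 px against 75 px), and its black handle faces away from the robot.

```bash
python3 - <<'E'
from h import *
t=cap('top');s=cap('scene')
T=lambda p:np.array(p)/3.638+[120,175]-0.4
S=lambda p:(np.array(p)-[400,0])/3.5+[280,70]-0.4
w=onz(t,T([[284,87],[293,172],[99,199],[88,111]]),8.);print('base',w[:,:2].round(1).tolist(),w.mean(0).round(1))
d=w[3]+w[2]-w[0]-w[1];print('yaw',np.degrees(np.arctan2(-d[0],d[1])))
w=onz(t,T([[63,137],[262,115]]),124.);print('lid top edge top view',w.round(1).tolist())
w=onz(s,S([[567,280],[747,235],[745,231],[567,275]]),124.);print('scene',w.round(1).tolist())
w=onz(s,S([[630,348],[700,330],[612,318],[680,298]]),[59,59,73,73]);print('handle',w.round(1).tolist())
w=onz(t,T([[134,91],[207,85]]),73.);print('handle outer top',w.round(1).tolist())
w=onz(s,S([[557,413],[740,355],[518,349]]),[8]*3);print('base scene',w.round(1).tolist())
E
```

```text
base [[503.0, 203.9], [431.1, 193.6], [404.3, 358.4], [479.0, 371.8]] [454.4 281.9   8. ]
yaw 8.701099631806487
lid top edge top view [[446.1, 359.2, 124.0], [466.8, 203.1, 124.0]]
scene [[467.7, 207.3, 124.0], [447.4, 358.2, 124.0], [443.1, 358.3, 124.0], [462.8, 208.8, 124.0]]
handle [[490.1, 262.8, 59.0], [482.3, 323.7, 59.0], [468.8, 252.4, 73.0], [458.4, 312.4, 73.0]]
handle outer top [[489.4, 317.0, 73.0], [495.5, 257.2, 73.0]]
base scene [[505.8, 206.6, 8.0], [475.0, 375.0, 8.0], [435.0, 194.2, 8.0]]
```

Request:
play_rows(
  plan=[
    [25, -12, 18, 0, 0, 0.084, 1],
    [30, -15, 14, 0, 0, 0.084, 1],
    [32, -16, 12, 0, 0, 0.084, 1],
    [32, -16, 10, 0, 0, 0.084, 1],
    [32, -16, 10, 0, 0, 0.084, 1],
  ],
)

```text
time_s: 0.72
eef_pos: [293.3, 427.7, 266.3]
ee_rot: [-0.002, -0.085, 0.996, -0.003]
force: [-0.4, -0.1, -0.2]
grip_width: 0.999
```

Request:
play_rows(
  plan=[
    [35, -16, 5, 0, 0, 0, 1],
    [35, -16, 5, 0, 0, 0, 1],
    [35, -16, 0, 0, 0, 0, 1],
    [35, -16, 0, 0, 0, 0, 1],
    [35, -16, 0, 0, 0, 0, 1],
  ],
)

```text
time_s: 1.13
eef_pos: [476.0, 342.5, 280.3]
ee_rot: [0.001, -0.088, 0.996, -0.001]
force: [-0.0, 1.1, 0.0]
grip_width: 0.998
```

```bash
cat >> h.py <<'E'
from scipy.spatial.transform import Rotation as Rn
def st():
    s=sense();q=s['ee_rot'];R=Rn.from_quat([q[1],q[2],q[3],q[0]]).as_matrix()
    print('t',round(s['time_s'],2),'p',s['eef_pos'].round(1),'j',s['joints'].round(2),'F',s['force'].round(1),'g',round(s['grip_width'],3))
    print('y_t',R[:,1].round(3),'z_t',R[:,2].round(3));return s,R
def turn(R,y,z):
    y=np.array(y,float);y/=np.linalg.norm(y);z=np.array(z,float);z-=y*(z@y);z/=np.linalg.norm(z)
    D=np.c_[np.cross(y,z),y,z];return Rn.from_matrix(D@R.T).as_rotvec()
E
python3 -c "
from h import *
s,R=st();print(turn(R,[-.139,.99,0],[-.637,-.089,-.766]))"
```

```text
t 1.13 p [476.  342.5 280.3] j [ 0.43  0.42  1.15 -0.    1.57 -1.32] F [-0.   1.1  0. ] g 0.998
y_t [-0.175  0.985 -0.003] z_t [ 0.002 -0.002 -1.   ]
[-0.10757757  0.69175476 -0.03613509]
```

Request:
play_rows(
  plan=[
    [12, -10, -16, -0.018, 0.115, -0.006, 1],
    [12, -10, -16, -0.018, 0.115, -0.006, 1],
    [12, -10, -16, -0.018, 0.115, -0.006, 1],
    [12, -10, -16, -0.018, 0.115, -0.006, 1],
    [12, -10, -16, -0.018, 0.115, -0.006, 1],
  ],
)

```text
time_s: 1.55
eef_pos: [541.7, 287.5, 205.8]
ee_rot: [-0.288, -0.068, 0.955, -0.018]
force: [-0.2, -0.0, 2.2]
grip_width: 1.0
```

Request:
play_rows(
  plan=[
    [0, 0, -16, -0.018, 0.115, -0.006, 1],
    [0, 0, -16, 0, 0, 0, 1],
    [0, 0, 0, 0, 0, 0, 1],
  ],
)

```text
time_s: 1.8
eef_pos: [544.1, 282.7, 158.7]
ee_rot: [-0.358, -0.059, 0.932, -0.023]
force: [-0.2, -0.7, -0.0]
grip_width: 0.999
```

```bash
python3 -c "
from h import *
s,R=st();print(turn(R,[-.139,.99,0],[-.637,-.089,-.766]));p=s['eef_pos']
print('to pre',np.array([531,292,124])-p)
c=cap('wrist','w1');print(proj(c,[[457.5,282,124],[482.3,285.5,73],[492,287,73],[488,317,73],[496,257,73]]).round())
a=cap('scene');cv2.imwrite('pics/w1s.png',np.hstack([c['img'][:,:],a['img'][60:,230:480].copy().repeat(1,0)[:384] if 0 else cv2.resize(a['img'][60:260,230:480],(288,384)) ]))"
```

```text
t 1.8 p [544.1 282.7 158.7] j [ 0.25  1.08  0.48  0.11  2.3  -1.41] F [-0.2 -0.7 -0. ] g 0.999
y_t [-0.127  0.992 -0.   ] z_t [-0.664 -0.085 -0.743]
[ 0.00472587 -0.03428248  0.01249872]
to pre [-13.14402238   9.32462155 -34.6667124 ]
[[268. 138.]
 [266. 195.]
 [267. 206.]
 [303. 206.]
 [231. 206.]]
```

View pics/w1s.png

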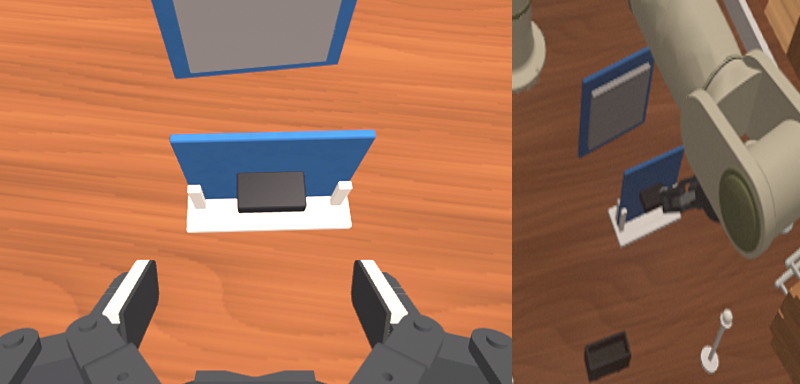

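View: the handle's outer edge runs from (237,206) to (305,206) in the wrist image, about 4 px to the +y side of the prediction. I shift the target by +2.5 mm in y.

Request:
play_rows(
  plan=[
    [-6, 6, -17, 0.003, -0.017, 0.008, 1],
    [-7, 6, -17, 0.002, -0.017, 0.008, 1],
    [0, 0, 0, 0, 0, 0, 1],
  ],
)

```text
time_s: 2.15
eef_pos: [531.2, 296.6, 136.2]
ee_rot: [-0.331, -0.069, 0.941, -0.023]
force: [0.4, 0.4, 0.4]
grip_width: 0.998
```

```bash
python3 -c "
from h import *
s,R=st();p=s['eef_pos']
print('to go',np.array([467,286,47.5])-p)"
```

```text
t 2.15 p [531.2 296.6 136.2] j [ 0.28  1.03  0.63  0.1   2.16 -1.41] F [0.4 0.4 0.4] g 0.998
y_t [-0.145  0.989  0.003] z_t [-0.62  -0.089 -0.779]
to go [-64.19742702 -10.55662252 -88.72152776]
```

Request:
play_rows(
  plan=[
    [-16, -2.6, -21, 0, 0, 0, 1],
    [-16, -2.6, -21, 0, 0, 0, 1],
    [-14, -2.3, -20, 0, 0, 0, 1],
    [-14, -2.3, -20, 0, 0, 0, 1],
    [0, 0, 0, 0, 0, 0, 1],
  ],
)

```text
time_s: 2.57
eef_pos: [472.4, 288.8, 69.6]
ee_rot: [-0.318, -0.071, 0.945, -0.02]
force: [-0.0, 0.3, -0.0]
grip_width: 0.998
```

```bash
python3 -c "
from h import *
s,R=st();p=s['eef_pos']
print('to go',np.array([467,286,47.5])-p)
cap('wrist','w2')"
```

```text
t 2.57 p [472.4 288.8  69.6] j [ 0.29  0.91  1.02  0.09  1.86 -1.44] F [-0.   0.3 -0. ] g 0.998
y_t [-0.148  0.989  0.007] z_t [-0.598 -0.084 -0.797]
to go [ -5.44751851  -2.76963447 -22.10233447]
```

View pics/w2.png

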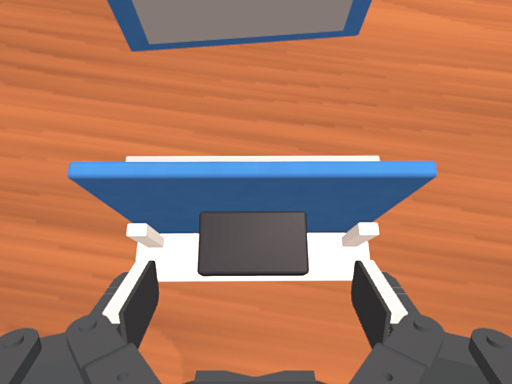

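Request:
play_rows(
  plan=[
    [-2, -1, -11, 0, 0, 0, 1],
    [-2, -1, -11, 0, 0, 0, 1],
    [0, 0, 0, 0, 0, 0, 1],
  ],
  grip_force=60,
)

```text
time_s: 2.87
eef_pos: [475.1, 288.1, 55.0]
ee_rot: [-0.31, -0.072, 0.948, -0.019]
force: [-0.2, -0.1, 0.2]
grip_width: 0.998
```

Request:
play_rows(
  plan=[
    [0, 0, 0, 0, 0, 0, -0.2],
    [0, 0, 0, 0, 0, 0, -0.2],
    [0, 0, 0, 0, 0, 0, -0.2],
    [0, 0, 0, 0, 0, 0, -0.2],
  ],
)

```text
time_s: 3.2
eef_pos: [477.2, 288.3, 56.1]
ee_rot: [-0.308, -0.072, 0.948, -0.018]
force: [-0.4, -0.5, 0.0]
grip_width: 0.45
```

```bash
python3 -c "
from h import *
s,R=st()
cap('wrist','w3')"
```

```text
t 3.2 p [477.2 288.3  56.1] j [ 0.29  0.92  1.03  0.09  1.82 -1.44] F [-0.4 -0.5  0. ] g 0.45
y_t [-0.147  0.989  0.01 ] z_t [-0.582 -0.078 -0.809]
```

View pics/w3.png

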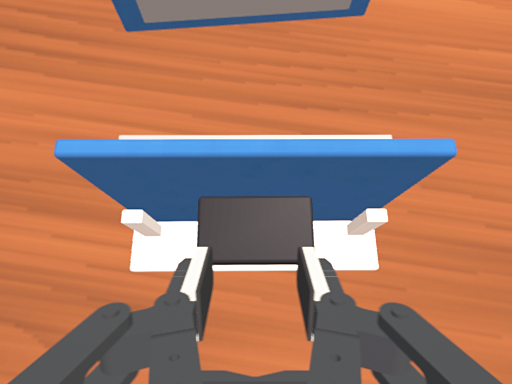

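The jaws shut to 38 mm, so they passed in front of the 60 mm handle. The TCP had stopped about 12 mm short. I reopen and go deeper.

Request:
play_rows(
  plan=[
    [0, 0, 0, 0, 0, 0, 1],
    [0, 0, 0, 0, 0, 0, 1],
    [0, 0, 0, -0.006, 0.04, 0, 1],
    [0, 0, 0, -0.006, 0.04, 0, 1],
  ],
)

```text
time_s: 3.58
eef_pos: [477.2, 288.6, 57.9]
ee_rot: [-0.346, -0.071, 0.935, -0.021]
force: [-0.5, 0.4, 1.0]
grip_width: 0.942
```

Request:
play_rows(
  plan=[
    [-6, -1, -8, 0, 0, 0, 1],
    [-6, -1, -8, 0, 0, 0, 1],
    [0, 0, 0, 0, 0, 0, 1],
  ],
)

```text
time_s: 3.83
eef_pos: [465.3, 286.4, 40.4]
ee_rot: [-0.348, -0.07, 0.935, -0.021]
force: [0.1, 0.2, -0.2]
grip_width: 1.0
```

```bash
python3 -c "
from h import *
s,R=st();print(np.array([466,286.3,46])-s['eef_pos'])"
```

```text
t 3.83 p [465.3 286.4  40.4] j [ 0.28  0.97  1.01  0.1   1.86 -1.44] F [ 0.1  0.2 -0.2] g 1.0
y_t [-0.146  0.989  0.01 ] z_t [-0.647 -0.088 -0.757]
[ 0.67902595 -0.069279    5.57229917]
```

Request:
play_rows(
  plan=[
    [0, 0, 4, 0, 0, 0, 1],
    [0, 0, 0, 0, 0, 0, 0],
    [0, 0, 0, 0, 0, 0, 0],
    [0, 0, 0, 0, 0, 0, 0],
    [0, 0, 0, 0, 0, 0, 0],
  ],
  grip_force=80,
)

```text
time_s: 4.25
eef_pos: [467.3, 286.6, 47.6]
ee_rot: [-0.345, -0.071, 0.936, -0.02]
force: [-0.8, -0.3, -1.5]
grip_width: 0.614
```

```bash
python3 -c "
from h import *
s,R=st()"
```

```text
t 4.25 p [467.3 286.6  47.6] j [ 0.28  0.96  1.01  0.1   1.87 -1.44] F [-0.8 -0.3 -1.5] g 0.614
y_t [-0.146  0.989  0.01 ] z_t [-0.643 -0.087 -0.761]
```

Request:
play_rows(
  plan=[
    [0, 0, 0, 0, 0, 0, 0],
    [0, 0, 0, 0, 0, 0, 0],
  ],
)

```text
time_s: 4.42
eef_pos: [467.5, 286.6, 47.9]
ee_rot: [-0.345, -0.071, 0.936, -0.02]
force: [-0.3, -0.9, -1.2]
grip_width: 0.606
```

Request:
play_rows(
  plan=[
    [0, 0, 12, 0, 0, 0, 0],
    [0, 0, 12, 0, 0, 0, 0],
    [0, 0, 0, 0, 0, 0, 0],
  ],
)

```text
time_s: 4.67
eef_pos: [466.7, 286.5, 73.1]
ee_rot: [-0.346, -0.071, 0.935, -0.021]
force: [-0.2, -0.1, -1.0]
grip_width: 0.6
```

```bash
python3 -c "
from h import *
s,R=st()
cap('wrist','w4')"
```

```text
t 4.67 p [466.7 286.5  73.1] j [ 0.28  0.93  0.99  0.1   1.92 -1.44] F [-0.2 -0.1 -1. ] g 0.6
y_t [-0.146  0.989  0.01 ] z_t [-0.645 -0.088 -0.759]
```

View pics/w4.png

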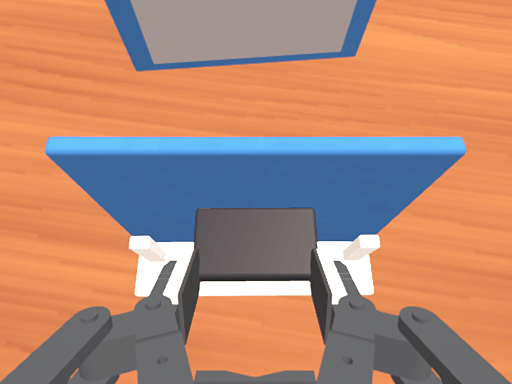

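```bash
python3 -c "
from h import *
c=cap('wrist');ex=np.array([.99,.139,0]);ey=np.array([-.139,.99,0]);P=np.array([457.5,285,0])
for dz in(0,12,25):
  print(dz,proj(c,[P+s*78*ey+[0,0,124+dz] for s in(1,-1)]).round().tolist(),proj(c,[P+ex*35+s*30*ey+[0,0,73+dz] for s in(1,-1)]).round().tolist())
t=cap('top');print(proj(t,[P+[0,0,124],P+[0,0,149]]))
"
```

```text
0 [[439.0, 186.0], [68.0, 182.0]] [[310.0, 285.0], [195.0, 284.0]]
12 [[454.0, 174.0], [53.0, 170.0]] [[314.0, 282.0], [192.0, 281.0]]
25 [[475.0, 158.0], [33.0, 153.0]] [[319.0, 278.0], [187.0, 277.0]]
[[162.79153597 208.85509211]
 [160.82245734 207.94638679]]
```

Request:
play_rows(
  plan=[
    [0, 0, 20, 0, 0, 0, -0.1],
    [0, 0, 20, 0, 0, 0, -0.1],
    [0, 0, 20, 0, 0, 0, -0.1],
    [0, 0, 20, 0, 0, 0, -0.1],
    [0, 0, 0, 0, 0, 0, -0.1],
  ],
  grip_force=110,
)

```text
time_s: 5.23
eef_pos: [464.8, 285.8, 150.9]
ee_rot: [-0.35, -0.07, 0.934, -0.022]
force: [0.8, -0.1, -1.6]
grip_width: 0.561
```

```bash
python3 -c "
from h import *
s,R=st()
a=cap('wrist');b=cap('scene')
cv2.imwrite('pics/w5.png',np.hstack([a['img'],cv2.resize(b['img'][60:260,230:430],(288,384))[:, :]]))"
```

```text
t 5.23 p [464.8 285.8 150.9] j [ 0.28  0.86  0.93  0.11  2.06 -1.42] F [ 0.8 -0.1 -1.6] g 0.561
y_t [-0.146  0.989  0.009] z_t [-0.65  -0.089 -0.754]
```

View pics/w5.png

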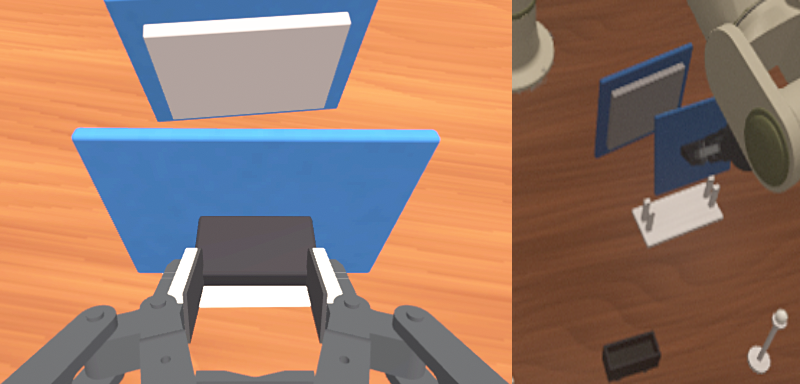

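Request:
play_rows(
  plan=[
    [0, -20, 14, 0, 0, 0, -0.1],
    [0, -25, 12, 0.007, -0.05, 0, -0.1],
    [0, -25, 12, 0.012, -0.09, 0, -0.1],
    [0, -25, 10, 0.014, -0.1, 0, -0.1],
    [0, -25, 8, 0.014, -0.1, 0, -0.1],
  ],
)

```text
time_s: 5.75
eef_pos: [460.9, 163.5, 190.1]
ee_rot: [-0.193, -0.076, 0.978, -0.014]
force: [1.5, -0.6, -1.1]
grip_width: 0.559
```

Request:
play_rows(
  plan=[
    [0, -25, 5, 0.014, -0.1, 0, -0.1],
    [0, -25, 0, 0.014, -0.1, 0, -0.1],
    [0, -22, 0, 0.014, -0.1, 0, -0.1],
    [0, -18, 0, 0.014, -0.1, 0, -0.1],
    [0, -5, 0, 0.014, -0.1, 0, -0.1],
  ],
)

```text
time_s: 6.17
eef_pos: [458.9, 61.3, 190.3]
ee_rot: [0.067, -0.076, 0.995, -0.0]
force: [0.3, -0.0, -3.0]
grip_width: 0.556
```

```bash
python3 -c "
from h import *
s,R=st()
b=cap('scene');c=cap('wrist')
cv2.imwrite('pics/w6.png',np.hstack([cv2.resize(c['img'],(400,300)),cv2.resize(b['img'][20:260,120:440],(400,300))]))"
```

```text
t 6.17 p [458.9  61.3 190.3] j [-0.14  0.1   1.8   0.03  1.11 -1.87] F [ 0.3 -0.  -3. ] g 0.556
y_t [-0.15   0.989 -0.011] z_t [ 0.134  0.009 -0.991]
```

View pics/w6.png

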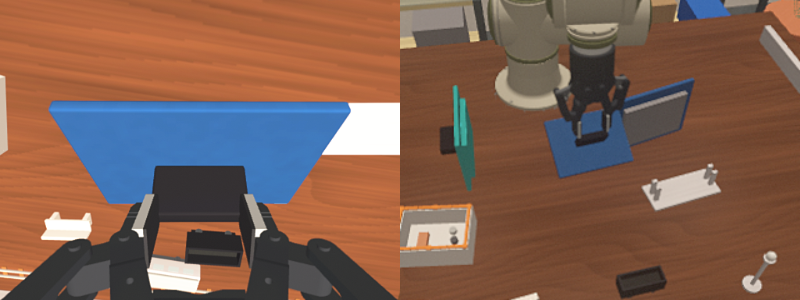

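The lid is held, hanging tilted about halfway (right half, plate around (590,145)). I keep turning.

Request:
play_rows(
  plan=[
    [0, 0, 0, 0.014, -0.1, 0, -0.1],
    [0, 0, 0, 0.014, -0.1, 0, -0.1],
    [0, 0, 0, 0.014, -0.1, 0, -0.1],
    [0, 0, 0, 0.014, -0.1, 0, -0.1],
    [0, 0, 0, 0.014, -0.1, 0, -0.1],
  ],
)

```text
time_s: 6.68
eef_pos: [457.1, 62.7, 185.5]
ee_rot: [0.314, -0.07, 0.947, 0.017]
force: [1.2, 2.0, -1.5]
grip_width: 0.565
```

Request:
play_rows(
  plan=[
    [0, 0, 0, 0.014, -0.1, 0, -0.1],
    [0, 0, 0, 0, 0, 0, -0.1],
  ],
)

```text
time_s: 6.85
eef_pos: [454.5, 65.3, 181.5]
ee_rot: [0.345, -0.071, 0.936, 0.023]
force: [-0.7, 0.0, -2.5]
grip_width: 0.567
```

```bash
cat > pnp.py <<'E'
from h import *
def quad(c):
    hsv=cv2.cvtColor(c['img'],cv2.COLOR_BGR2HSV);m=cv2.inRange(hsv,(103,120,50),(122,255,255))
    k=max(cv2.findContours(m,0,2)[0],key=cv2.contourArea);h=cv2.convexHull(k)
    return m,h,cv2.approxPolyN(h,4,ensure_convex=True).reshape(-1,2) if hasattr(cv2,'approxPolyN') else cv2.approxPolyDP(h,8,True).reshape(-1,2)
if __name__=='__main__':
    s,R=st()
    for n in('wrist','scene','top'):
        c=cap(n,'n_'+n+str(int(s['time_s']*100)));m,h,q=quad(c);print(n,cv2.contourArea(h),q.tolist(),cv2.approxPolyDP(h,5,True).reshape(-1,2).tolist())
E
python3 pnp.py
```

```text
t 6.85 p [454.5  65.3 181.5] j [-0.29 -0.17  2.27  0.66  0.47 -2.53] F [-0.7  0.  -2.5] g 0.567
y_t [-0.148  0.989 -0.005] z_t [ 0.642  0.092 -0.761]
wrist 33864.0 [[486, 139], [368, 237], [139, 238], [25, 137]] [[44, 150], [49, 138], [462, 139], [467, 154], [367, 237], [141, 238]]
scene 4213.0 [[305, 147], [249, 160], [234, 119], [359, 80]] [[354, 83], [306, 146], [249, 160], [236, 124]]
top 2163.5 [[272, 234], [214, 235], [211, 200], [267, 193]] [[266, 194], [271, 234], [215, 235], [212, 200]]
```

```bash
cat >> h.py <<'E'
def lidpose(c,px,obj):
    d=np.array(c['dist'],float)
    ok,rv,tv=cv2.solvePnP(np.array(obj,float),np.array(px,float),K(c),d)
    e=cv2.projectPoints(np.array(obj,float),rv,tv,K(c),d)[0].reshape(-1,2)-px
    F=np.diag([1,-1,-1.]);T=np.array(c['world_to_cam']);W=T[:3,:3].T
    R=W@F@cv2.Rodrigues(rv)[0];p=W@(F@tv.ravel()-T[:3,3])
    print('origin',p.round(1),'x',R[:,0].round(3),'y',R[:,1].round(3),'z',R[:,2].round(3),'err',np.abs(e).max().round(2));return p,R
E
python3 -c "
from h import *
s,R=st();c=cap('wrist')
lidpose(c,[[467,154],[44,150],[367,237],[141,238]],[[-58,78,18],[-58,-78,18],[58,78,18],[58,-78,18]])
t=cap('top');
for z in(150,160):print(onz(t,[[266,194],[271,234],[215,235],[212,200]],z).round(0)[:,:2].tolist())
"
```

```text
t 7.0 p [456.8  64.5 183.9] j [-0.29 -0.17  2.26  0.65  0.47 -2.51] F [-0.3 -0.3 -0.7] g 0.56
y_t [-0.148  0.989 -0.007] z_t [ 0.643  0.09  -0.761]
origin [437.2  62.  156.8] x [ 0.982  0.135 -0.135] y [-0.137  0.991 -0.007] z [0.133 0.025 0.991] err 1.29
[[502.0, -6.0], [392.0, -21.0], [386.0, 132.0], [482.0, 143.0]]
[[501.0, -5.0], [392.0, -21.0], [386.0, 131.0], [481.0, 142.0]]
```

Request:
play_rows(
  plan=[
    [14, 2, -20, 0, 0, 0, -0.1],
    [14, 2, -20, 0, 0, 0, -0.1],
    [14, 2, -20, 0, 0, 0, -0.1],
    [14, 2, -20, 0, 0, 0, -0.1],
    [0, 0, 0, 0, 0, 0, -0.1],
  ],
)

```text
time_s: 7.52
eef_pos: [521.6, 76.2, 111.1]
ee_rot: [0.342, -0.069, 0.937, 0.02]
force: [-0.2, 1.4, -2.6]
grip_width: 0.565
```

```bash
python3 pnp.py
```

```text
t 7.52 p [521.6  76.2 111.1] j [-0.19  0.15  2.19  1.05  0.24 -2.88] F [-0.2  1.4 -2.6] g 0.565
y_t [-0.143  0.99  -0.009] z_t [ 0.638  0.085 -0.765]
wrist 35839.0 [[478, 136], [368, 242], [139, 243], [33, 134]] [[49, 144], [54, 135], [457, 136], [462, 151], [368, 242], [141, 243]]
scene 2199.0 [[316, 183], [258, 198], [245, 162], [299, 149]] [[299, 149], [315, 183], [259, 198], [246, 162]]
top 1832.5 [[267, 212], [214, 211], [211, 180], [263, 174]] [[263, 175], [267, 212], [214, 211], [212, 180]]
```

```bash
cat > kin.py <<'E'
import numpy as np
from scipy.optimize import least_squares
D=[((143.4,504.8,201.9),(1.071,.313,1.498,0,1.331),(0,0,-1)),
((476,342.5,280.3),(.43,.42,1.15,0,1.57),(.002,-.002,-1)),
((531.2,296.6,136.2),(.28,1.03,.63,.1,2.16),(-.62,-.089,-.779)),
((465.3,286.4,40.4),(.28,.97,1.01,.1,1.86),(-.647,-.088,-.757)),
((464.8,285.8,150.9),(.28,.86,.93,.11,2.06),(-.65,-.089,-.754)),
((458.9,61.3,190.3),(-.14,.1,1.8,.03,1.11),(.134,.009,-.991)),
((456.8,64.5,183.9),(-.29,-.17,2.26,.65,.47),(.643,.09,-.761)),
((521.6,76.2,111.1),(-.19,.15,2.19,1.05,.24),(.638,.085,-.765))]
def fk(P,j,z):
    h,L1,L2,Lt,d,o=P
    r=o+L1*np.sin(j[1])+L2*np.sin(j[1]+j[2]);zz=h+L1*np.cos(j[1])+L2*np.cos(j[1]+j[2])
    c,s=np.cos(j[0]),np.sin(j[0])
    return np.array([c*r-s*d,s*r+c*d,zz])+Lt*np.array(z)
f=lambda P:np.concatenate([fk(P,j,z)-p for p,j,z in D])
S=least_squares(f,[160,425,390,200,110,0]);P=S.x
def ik(p,z):
    g=lambda q:fk(P,q,z)-p
    q=least_squares(g,[0,.4,1.9]).x;return q
if __name__=='__main__':
    print(P.round(0),np.abs(S.fun).max().round(1))
    for x in(500,550,580,620):
      for pitch in(2.31,2.443):
        q=ik(np.array([x,-15,45.]),[np.sin(pitch),0,np.cos(pitch)]);print(x,pitch,q.round(2),'p',(q[1]+q[2]).round(2))
E
python3 kin.py
```

```text
[160. 437. 397. 275. 117. -12.] 12.2
500 2.31 [-0.46  0.24  2.43] p 2.67
500 2.443 [-0.42  0.21  2.34] p 2.55
550 2.31 [-0.39  0.32  2.29] p 2.61
550 2.443 [-0.36  0.31  2.2 ] p 2.51
580 2.31 [-0.36  0.37  2.21] p 2.58
580 2.443 [-0.33  0.36  2.12] p 2.48
620 2.31 [-0.32  0.43  2.1 ] p 2.53
620 2.443 [-0.3   0.43  2.01] p 2.43
```

Request:
play_rows(
  plan=[
    [0, -5, 4, 0, 0.02, -0.066, -0.1],
    [5, -15, 0, 0, 0.02, -0.066, -0.1],
    [10, -20, 0, 0, 0.02, -0.066, -0.1],
    [10, -20, 0, 0, 0.02, -0.066, -0.1],
    [10, -20, 0, 0, 0.02, -0.066, -0.1],
  ],
)

```text
time_s: 8.08
eef_pos: [544.9, 16.0, 118.0]
ee_rot: [0.308, 0.043, 0.95, -0.018]
force: [1.0, 0.7, -3.0]
grip_width: 0.569
```

```bash
python3 -c "
from h import *
from pnp import quad
s,R=st();c=cap('wrist');m,h,q=quad(c);print(cv2.approxPolyDP(h,5,True).reshape(-1,2).tolist())"
```

```text
t 8.08 p [544.9  16.  118. ] j [-0.22  0.19  2.08  0.28  0.26 -1.95] F [ 1.   0.7 -3. ] g 0.569
y_t [ 0.092  0.996 -0.007] z_t [ 0.584 -0.06  -0.81 ]
[[466, 147], [461, 159], [368, 238], [139, 237], [44, 152], [49, 138], [462, 139]]
```

Request:
play_rows(
  plan=[
    [6, -3, -18, 0, 0, 0, -0.1],
    [6, -3, -18, 0, 0, 0, -0.1],
    [6, -3, -18, 0, 0, 0, -0.1],
    [3, 0, -14, 0, 0, 0, -0.1],
    [0, 0, 0, 0, 0, 0, -0.1],
  ],
)

```text
time_s: 8.55
eef_pos: [570.7, 2.1, 57.3]
ee_rot: [0.314, 0.046, 0.948, -0.02]
force: [-0.0, 0.3, -3.3]
grip_width: 0.567
```

```bash
python3 -c "
from h import *
from pnp import quad
s,R=st();c=cap('wrist');m,h,q=quad(c);print(cv2.approxPolyDP(h,5,True).reshape(-1,2).tolist())"
```

```text
t 8.55 p [570.7   2.1  57.3] j [-0.24  0.36  2.07  0.8   0.11 -2.49] F [-0.   0.3 -3.3] g 0.567
y_t [ 0.1    0.995 -0.01 ] z_t [ 0.594 -0.068 -0.801]
[[46, 148], [53, 136], [458, 137], [465, 152], [368, 240], [140, 240]]
```

Request:
play_rows(
  plan=[
    [3, 0, -8, 0, 0.02, 0, -0.1],
    [3, 0, -8, 0, 0.02, 0, -0.1],
    [0, 0, -4, 0, 0, 0, -0.1],
    [0, 0, 0, 0, 0, 0, -0.1],
  ],
)

```text
time_s: 8.93
eef_pos: [577.8, 1.9, 44.1]
ee_rot: [0.298, 0.044, 0.953, -0.022]
force: [-0.1, 0.6, -3.7]
grip_width: 0.561
```

Request:
play_rows(
  plan=[
    [0, 0, -3, 0, 0, 0, -0.1],
    [0, 0, -3, 0, 0, 0, -0.1],
    [0, 0, 0, 0, 0, 0, -0.1],
  ],
  grip_force=25,
)

```text
time_s: 9.18
eef_pos: [578.7, 1.9, 42.7]
ee_rot: [0.301, 0.044, 0.952, -0.023]
force: [-0.1, -0.2, -2.7]
grip_width: 0.557
```

```bash
python3 -c "
from h import *
from pnp import quad
s,R=st();c=cap('wrist','w7');m,h,q=quad(c);print(cv2.approxPolyDP(h,5,True).reshape(-1,2).tolist())"
```

```text
t 9.18 p [578.7   1.9  42.7] j [-0.23  0.41  2.03  0.61  0.11 -2.3 ] F [-0.1 -0.2 -2.7] g 0.557
y_t [ 0.097  0.995 -0.017] z_t [ 0.571 -0.07  -0.818]
[[465, 147], [368, 239], [139, 239], [46, 151], [50, 137], [461, 138]]
```

Request:
play_rows(
  plan=[
    [0, 0, -6, 0, 0, 0, -0.1],
    [0, 0, -5, 0, 0, 0, -0.1],
    [0, 0, -5, 0, 0, 0, -0.1],
  ],
)

```text
time_s: 9.48
eef_pos: [580.4, 1.7, 31.3]
ee_rot: [0.305, 0.043, 0.951, -0.023]
force: [-15.1, -5.4, 20.9]
grip_width: 0.562
```

Request:
play_rows(
  plan=[
    [0, 0, -5, 0, 0, 0, -0.1],
    [0, 0, -5, 0, 0, 0, -0.1],
  ],
)

```text
time_s: 9.65
eef_pos: [582.1, 1.6, 25.5]
ee_rot: [0.307, 0.044, 0.95, -0.024]
force: [-2.6, 0.2, 2.8]
grip_width: 0.561
```

```bash
python3 -c "
from h import *
from pnp import quad
s,R=st();c=cap('wrist','w7');m,h,q=quad(c);print(cv2.approxPolyDP(h,5,True).reshape(-1,2).tolist())"
```

```text
t 9.65 p [582.1   1.6  25.5] j [-0.23  0.45  2.04  1.19  0.07 -2.88] F [-2.6  0.2  2.8] g 0.561
y_t [ 0.098  0.995 -0.018] z_t [ 0.582 -0.072 -0.81 ]
[[58, 140], [64, 130], [447, 132], [453, 145], [368, 255], [139, 252]]
```

```bash
python3 -c "
from h import *
s,R=st();c=cap('wrist')
lidpose(c,[[453,145],[58,140],[368,255],[139,252]],[[-58,78,18],[-58,-78,18],[58,78,18],[58,-78,18]])
"
```

```text
t 9.7 p [582.    1.6  24.9] j [-0.23  0.45  2.04  1.2   0.07 -2.87] F [-1.7  0.2 -0.5] g 0.557
y_t [ 0.11   0.994 -0.009] z_t [ 0.581 -0.072 -0.811]
origin [568.4   3.1  -1. ] x [ 0.991 -0.121 -0.06 ] y [ 0.121  0.993 -0.001] z [ 0.06  -0.006  0.998] err 0.63
```

Request:
play_rows(
  plan=[
    [0, 0, 0, 0, 0, 0, 1],
    [0, 0, 0, 0, 0, 0, 1],
    [0, 0, 0, 0, 0, 0, 1],
  ],
)

```text
time_s: 10.0
eef_pos: [583.0, 1.4, 27.3]
ee_rot: [0.308, 0.039, 0.95, -0.025]
force: [0.2, -0.2, -0.1]
grip_width: 0.957
```

Request:
play_rows(
  plan=[
    [-10, 1, 14, 0, 0, 0, 1],
    [-14, 2, 20, 0, 0, 0, 1],
    [-14, 2, 20, 0, 0.05, 0, 1],
    [-12, 0, 20, 0, 0.1, 0, 1],
    [0, 0, 20, 0, 0.1, 0, 1],
  ],
)

```text
time_s: 10.42
eef_pos: [561.0, 16.9, 75.8]
ee_rot: [0.254, 0.027, 0.967, -0.007]
force: [-0.1, 1.3, -0.6]
grip_width: 0.997
```

```bash
python3 pnp.py
```

```text
t 10.42 p [561.   16.9  75.8] j [-0.22  0.32  1.99  0.25  0.34 -1.95] F [-0.1  1.3 -0.6] g 0.997
y_t [0.055 0.998 0.001] z_t [ 0.491 -0.026 -0.871]
wrist 30819.5 [[375, 97], [328, 224], [136, 217], [93, 83]] [[95, 89], [117, 84], [368, 97], [372, 105], [328, 223], [139, 217]]
scene 2086.5 [[288, 232], [229, 236], [228, 199], [283, 196]] [[283, 197], [288, 232], [229, 235], [228, 200]]
top 1415.5 [[290, 164], [286, 201], [239, 178], [242, 158]] [[242, 159], [290, 165], [286, 200], [239, 177]]
```

Request:
play_rows(
  plan=[
    [0, -4, 25, 0, 0.1, 0, 1],
    [0, -4, 25, 0, 0.1, 0, 1],
    [0, -4, 25, 0, 0.1, 0, 1],
    [0, -4, 25, 0, 0.1, 0, 1],
    [0, -4, 15, 0, 0.09, 0, 1],
  ],
)

```text
time_s: 10.98
eef_pos: [557.8, 4.4, 176.3]
ee_rot: [0.026, 0.018, 0.999, -0.003]
force: [-0.4, 0.1, -1.1]
grip_width: 1.001
```

Request:
play_rows(
  plan=[
    [0, 0, 0, 0, 0, -0.12, 1],
    [0, 0, 0, 0, 0, -0.12, 1],
    [0, 0, 0, 0, 0, -0.12, 1],
    [0, 0, 0, 0, 0, -0.12, 1],
    [0, 0, 0, 0, 0, -0.12, 1],
  ],
)

```text
time_s: 11.4
eef_pos: [561.8, 8.9, 172.8]
ee_rot: [0.026, 0.313, 0.949, 0.0]
force: [0.4, -0.8, -0.3]
grip_width: 0.999
```

Request:
play_rows(
  plan=[
    [0, 0, 0, 0, 0, -0.12, 1],
    [0, 0, 0, 0, 0, -0.12, 1],
    [0, 0, 0, 0, 0, -0.12, 1],
    [0, 0, 0, 0, 0, -0.12, 1],
    [0, 0, 0, 0, 0, -0.12, 1],
  ],
)

```text
time_s: 11.82
eef_pos: [561.2, 15.3, 163.9]
ee_rot: [0.02, 0.584, 0.812, 0.003]
force: [-0.3, 0.7, 0.2]
grip_width: 0.998
```

```bash
python3 pnp.py; python3 -c "
from h import *
s,R=st();print(turn(R,[.993,-.12,0],[0,0,-1]))"
```

```text
t 11.82 p [561.2  15.3 163.9] j [-0.18  0.4   1.48 -0.01  1.22 -0.5 ] F [-0.3  0.7  0.2] g 0.998
y_t [0.947 0.319 0.028] z_t [ 0.036 -0.019 -0.999]
wrist 18091.0 [[342, 130], [268, 261], [167, 220], [229, 74]] [[230, 75], [340, 130], [268, 260], [168, 220]]
scene 2094.0 [[288, 232], [229, 236], [228, 199], [283, 196]] [[283, 197], [288, 232], [229, 235], [228, 200]]
top 208.0 [[198, 270], [134, 283], [133, 280], [198, 266]] [[198, 267], [133, 281]]
t 11.97 p [561.2  14.9 164.3] j [-0.18  0.4   1.47 -0.01  1.23 -0.5 ] F [-1.  -0.3 -0.2] g 0.998
y_t [0.945 0.326 0.027] z_t [ 0.036 -0.02  -0.999]
[ 0.02781911  0.03055428 -0.45199963]
```

```bash
cat > lid2.py <<'E'
from h import *
from pnp import quad
def lidflat(n,z=18.):
    c=cap(n);m,h,q=quad(c);w=onz(c,q,z);r=cv2.minAreaRect(w[:,:2].astype(np.float32));print(n,q.tolist(),np.round(r[0],1),np.round(r[1],1),round(r[2],1));return c,q
if __name__=='__main__':
    s,R=st()
    for n in('wrist','scene'):
        c,q=lidflat(n)
        if n=='wrist':
            # free PnP: order corners by world position
            w=onz(c,q,18.);ctr=w.mean(0);ang=np.arctan2(w[:,1]-ctr[1],w[:,0]-ctr[0])+.12
            obj=[[58*np.sign(np.cos(a)),78*np.sign(np.sin(a)),18] for a in ang];lidpose(c,q,obj)
E
python3 lid2.py
```

```text
t 11.97 p [561.2  14.9 164.3] j [-0.18  0.4   1.47 -0.01  1.23 -0.5 ] F [-1.  -0.3 -0.2] g 0.998
y_t [0.945 0.326 0.027] z_t [ 0.036 -0.02  -0.999]
wrist [[342, 130], [269, 260], [167, 219], [230, 73]] [565.    4.2] [154.1 115. ] 83.2
origin [565.3   2.9  -4.6] x [ 0.993 -0.117 -0.003] y [ 0.117  0.993 -0.003] z [0.004 0.003 1.   ] err 0.47
scene [[289, 233], [229, 236], [228, 199], [283, 196]] [569.1   2. ] [152.8 116.4] 83.4
```

Request:
play_rows(
  plan=[
    [1, -3, -12, 0.007, 0.008, -0.113, 1],
    [1, -3, -12, 0.007, 0.008, -0.113, 1],
    [1, -3, -12, 0.007, 0.008, -0.113, 1],
    [1, -3, -12, 0.007, 0.008, -0.113, 1],
    [0, 0, 0, 0, 0, 0, 1],
  ],
)

```text
time_s: 12.48
eef_pos: [566.2, 3.4, 115.2]
ee_rot: [-0.0, 0.749, 0.663, 0.002]
force: [-0.1, -0.1, -0.3]
grip_width: 1.005
```

```bash
python3 lid2.py; python3 -c "
from h import *
s,R=st();print(turn(R,[.993,-.12,0],[0,0,-1]),np.array([566,3.5,25])-s['eef_pos'])"
```

```text
t 12.48 p [566.2   3.4 115.2] j [-0.2   0.48  1.49  0.    1.17 -0.08] F [-0.1 -0.1 -0.3] g 1.005
y_t [ 0.993 -0.121  0.002] z_t [ 0.003  0.003 -1.   ]
wrist [[329, 86], [318, 266], [191, 266], [177, 86]] [564.9   4.3] [154.6 114.3] 83.4
origin [565.    3.1  -3.9] x [ 0.993 -0.116  0.012] y [0.116 0.993 0.001] z [-0.012  0.001  1.   ] err 0.5
scene [[288, 232], [229, 236], [228, 199], [283, 196]] [568.    1.1] [150.6 114.7] 83.5
t 12.58 p [566.9   3.7 117.4] j [-0.2   0.48  1.49  0.    1.17 -0.09] F [-0.6  0.5  1.1] g 1.001
y_t [ 0.993 -0.114  0.006] z_t [ 0.006  0.002 -1.   ]
[-0.00228464  0.00594205 -0.00623203] [ -0.88595174  -0.16729171 -92.42265867]
```

Request:
play_rows(
  plan=[
    [0, 0, -22, 0, 0.003, 0, 1],
    [0, 0, -22, 0, 0, 0, 1],
    [0, 0, -20, 0, 0, 0, 1],
    [0, 0, -16, 0, 0, 0, 1],
    [0, 0, 0, 0, 0, 0, 1],
  ],
)

```text
time_s: 13.0
eef_pos: [570.0, 4.7, 40.9]
ee_rot: [0.005, 0.737, 0.676, 0.007]
force: [-0.8, -0.5, -0.9]
grip_width: 0.997
```

```bash
python3 -c "
from h import *
s,R=st();print(turn(R,[.993,-.12,0],[0,0,-1]),np.array([566,3.5,25])-s['eef_pos'])"
```

```text
t 13.0 p [570.    4.7  40.9] j [-0.2   0.57  1.56  0.01  0.99 -0.12] F [-0.8 -0.5 -0.9] g 0.997
y_t [ 0.996 -0.087  0.016] z_t [ 0.017  0.001 -1.   ]
[-0.00119891  0.01654659 -0.03338881] [ -3.99228767  -1.2473619  -15.85109807]
```

Request:
play_rows(
  plan=[
    [-2, -0.5, -8, 0, 0.008, -0.016, 1],
    [-2, -0.5, -8, 0, 0.008, -0.016, 1],
    [0, 0, 0, 0, 0, 0, 1],
  ],
)

```text
time_s: 13.25
eef_pos: [567.3, 4.0, 26.9]
ee_rot: [0.001, 0.746, 0.665, 0.002]
force: [0.2, -1.2, 0.4]
grip_width: 1.001
```

```bash
python3 -c "
from h import *
s,R=st();print(turn(R,[.993,-.12,0],[0,0,-1]),np.array([566,3.5,25])-s['eef_pos'])"
```

```text
t 13.25 p [567.3   4.   26.9] j [-0.2   0.59  1.57  0.    0.98 -0.09] F [ 0.2 -1.2  0.4] g 1.001
y_t [ 0.993 -0.114  0.004] z_t [ 0.004  0.001 -1.   ]
[-0.0005101   0.00407052 -0.0057102 ] [-1.25508429 -0.47397824 -1.88703618]
```

Request:
play_rows(
  plan=[
    [0, 0, 0, 0, 0, 0, -0.8],
    [0, 0, 0, 0, 0, 0, -0.8],
    [0, 0, 0, 0, 0, 0, -0.8],
    [0, 0, 0, 0, 0, 0, -0.8],
    [0, 0, 0, 0, 0, 0, -0.8],
  ],
  grip_force=60,
)

```text
time_s: 13.67
eef_pos: [568.8, 3.8, 29.6]
ee_rot: [0.003, 0.746, 0.666, 0.003]
force: [-0.3, 0.5, 0.2]
grip_width: 0.297
```

Request:
play_rows(
  plan=[
    [0, 0, 0, 0, 0, 0, -0.8],
    [0, 0, 0, 0, 0, 0, -0.8],
    [0, 0, 0, 0, 0, 0, -0.8],
  ],
)

```text
time_s: 13.92
eef_pos: [569.1, 3.7, 30.1]
ee_rot: [0.003, 0.746, 0.666, 0.003]
force: [0.8, -0.6, 0.2]
grip_width: 0.099
```

```bash
python3 -c "
from h import *
s,R=st()"
```

```text
t 13.92 p [569.1   3.7  30.1] j [-0.2   0.59  1.56  0.    0.98 -0.09] F [ 0.8 -0.6  0.2] g 0.099
y_t [ 0.994 -0.112  0.009] z_t [ 0.009 -0.    -1.   ]
```

Request:
play_rows(
  plan=[
    [0, 0, -2, 0, 0, 0, -1],
    [0, 0, 0, 0, 0, 0, -1],
    [0, 0, 0, 0, 0, 0, -1],
  ],
  grip_force=80,
)

```text
time_s: 14.17
eef_pos: [569.1, 3.7, 27.9]
ee_rot: [0.003, 0.746, 0.666, 0.003]
force: [-0.1, -0.0, 0.3]
grip_width: 0.004
```

Request:
play_rows(
  plan=[
    [0, 0, 15, 0, 0, 0, -1],
    [0, 0, 20, 0, 0, 0, -1],
    [0, 0, 25, 0, 0, 0, -1],
    [0, 0, 25, 0, 0, 0, -1],
    [0, 0, 20, 0, 0, 0, -1],
  ],
)

```text
time_s: 14.58
eef_pos: [565.3, 4.4, 131.5]
ee_rot: [-0.001, 0.746, 0.666, -0.0]
force: [0.3, 0.9, 0.9]
grip_width: -0.002
```

```bash
python3 lid2.py;python3 pnp.py
```

```text
t 14.58 p [565.3   4.4 131.5] j [-0.2   0.46  1.47  0.    1.21 -0.09] F [0.3 0.9 0.9] g -0.002
y_t [ 0.994 -0.112 -0.002] z_t [-0.002  0.002 -1.   ]
wrist [[328, 87], [316, 258], [195, 258], [184, 87]] [565.3   3.8] [154.1 114.9] 83.5
origin [564.9   2.9  -3.2] x [ 0.993 -0.114 -0.004] y [0.115 0.993 0.008] z [ 0.003 -0.008  1.   ] err 0.19
scene [[288, 232], [229, 236], [228, 199], [283, 196]] [568.    1.1] [150.6 114.7] 83.5
t 14.68 p [566.8   4.1 133.3] j [-0.2   0.46  1.47  0.    1.21 -0.09] F [ 0.3 -0.6 -0.4] g -0.002
y_t [ 0.994 -0.112  0.003] z_t [ 0.003  0.001 -1.   ]
wrist 22255.0 [[324, 87], [313, 256], [193, 256], [182, 86]] [[183, 87], [323, 87], [312, 256], [193, 255]]
scene 2094.0 [[288, 233], [229, 236], [228, 199], [284, 196]] [[284, 198], [288, 232], [229, 235], [228, 200]]
top 105.0 [[203, 268], [172, 276], [163, 274], [203, 266]] [[203, 266], [164, 274]]
```

```bash
python3 -c "
from h import *
c=cap('wrist');b=cap('scene')
print(proj(c,[[566,3.5,53]]).round())
cv2.imwrite('pics/w8.png',np.hstack([c['img'],cv2.resize(b['img'][130:290,180:300],(288,384))]))"
```

```text
[[258. 194.]]
```

View pics/w8.png

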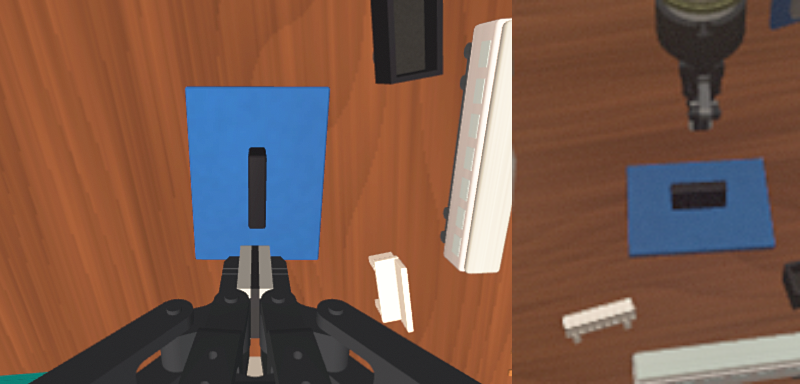

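```bash
python3 -c "
from h import *
s,R=st();c=cap('wrist');p=s['eef_pos']
for d in(0,10,20,40,60): print(d,proj(c,[p-d*R[:,2]]).round())
T=np.array(c['world_to_cam']);o=-T[:3,:3].T@T[:3,3];print('cam in tool',R.T@(o-p), 'cam dir in tool',R.T@(-T[2,:3]))
print(proj(c,[p+[0,0,-80]]))
"
```

```text
t 14.93 p [564.6   4.5 128.7] j [-0.2   0.47  1.47  0.    1.21 -0.09] F [0.8 0.5 0.3] g -0.0
y_t [ 0.994 -0.112 -0.005] z_t [-0.005  0.003 -1.   ]
0 [[256. 236.]]
10 [[256. 245.]]
20 [[256. 254.]]
40 [[257. 276.]]
60 [[257. 305.]]
cam in tool [  83.15204072   -0.92250277 -170.80392582] cam dir in tool [-3.21832750e-01  8.80433506e-05  9.46796532e-01]
[[256.24758512 191.09688264]]
```

The jaws shut fully on nothing although TCP and handle line up (handle at (257,190), tips at (255,246)). I probe the true height by touching the handle top with shut fingers.

Request:
play_rows(
  plan=[
    [0, 0, -18, 0, 0, 0, -1],
    [0, 0, -18, 0, 0, 0, -1],
    [0, 0, -15, 0, 0, 0, -1],
    [0, 0, 0, 0, 0, 0, -1],
  ],
)

```text
time_s: 15.32
eef_pos: [564.0, 4.5, 74.1]
ee_rot: [-0.003, 0.746, 0.666, -0.002]
force: [0.3, -0.3, 0.2]
grip_width: 0.001
```

Request:
play_rows(
  plan=[
    [0, 0, -6, 0, 0, 0, -1],
    [0, 0, -5, 0, 0, 0, -1],
  ],
)

```text
time_s: 15.48
eef_pos: [564.1, 4.5, 62.8]
ee_rot: [-0.003, 0.746, 0.666, -0.002]
force: [-0.2, -0.1, 0.3]
grip_width: -0.002
```

Request:
play_rows(
  plan=[
    [0, 0, -3, 0, 0, 0, -1],
    [0, 0, -3, 0, 0, 0, -1],
  ],
)

```text
time_s: 15.65
eef_pos: [564.4, 4.5, 56.6]
ee_rot: [-0.003, 0.746, 0.666, -0.002]
force: [0.3, 0.1, -1.2]
grip_width: -0.002
```

Request:
play_rows(
  plan=[
    [0, 0, -3, 0, 0, 0, -1],
    [0, 0, -3, 0, 0, 0, -1],
  ],
)

```text
time_s: 15.82
eef_pos: [564.8, 4.4, 50.7]
ee_rot: [-0.003, 0.746, 0.666, -0.001]
force: [-0.6, 0.6, 0.1]
grip_width: -0.003
```

Request:
play_rows(
  plan=[
    [0, 0, -3, 0, 0, 0, -1],
    [0, 0, -3, 0, 0, 0, -1],
  ],
)

```text
time_s: 15.98
eef_pos: [565.1, 4.4, 44.6]
ee_rot: [-0.002, 0.746, 0.666, -0.001]
force: [0.6, 0.5, -0.4]
grip_width: 0.004
```

```bash
python3 lid2.py
```

```text
t 15.98 p [565.1   4.4  44.6] j [-0.2   0.57  1.55  0.    1.02 -0.09] F [ 0.6  0.5 -0.4] g 0.004
y_t [ 0.994 -0.112 -0.005] z_t [-0.004  0.002 -1.   ]
wrist [[359, 90], [338, 308], [174, 308], [154, 90]] [565.7   8.9] [144.5 113.9] 83.5
origin [565.2   4.8  -8.2] x [ 0.994 -0.113 -0.004] y [0.113 0.991 0.065] z [-0.003 -0.065  0.998] err 3.51
scene [[288, 232], [229, 236], [228, 199], [284, 196]] [568.2   2.5] [153.3 114.7] 83.5
```

Request:
play_rows(
  plan=[
    [0, 0, -2, 0, 0, 0, -1],
    [0, 0, -2, 0, 0, 0, -1],
  ],
)

```text
time_s: 16.25
eef_pos: [565.1, 4.4, 40.5]
ee_rot: [-0.002, 0.746, 0.666, -0.001]
force: [0.2, -0.1, -0.1]
grip_width: 0.002
```

Request:
play_rows(
  plan=[
    [0, 0, -2, 0, 0, 0, -1],
    [0, 0, -2, 0, 0, 0, -1],
  ],
)

```text
time_s: 16.42
eef_pos: [565.2, 4.3, 36.2]
ee_rot: [-0.002, 0.746, 0.666, -0.001]
force: [0.2, 0.1, -0.1]
grip_width: -0.004
```

Request:
play_rows(
  plan=[
    [0, 0, -2, 0, 0, 0, -1],
    [0, 0, -2, 0, 0, 0, -1],
  ],
)

```text
time_s: 16.58
eef_pos: [565.3, 4.3, 31.8]
ee_rot: [-0.002, 0.746, 0.666, -0.001]
force: [-0.6, 0.0, -1.0]
grip_width: 0.0
```

Request:
play_rows(
  plan=[
    [0, 0, -2, 0, 0, 0, -1],
    [0, 0, -2, 0, 0, 0, -1],
  ],
)

```text
time_s: 16.75
eef_pos: [565.3, 4.3, 27.3]
ee_rot: [-0.002, 0.746, 0.666, -0.001]
force: [0.3, 0.7, 0.7]
grip_width: 0.001
```

Request:
play_rows(
  plan=[
    [0, 0, -2, 0, 0, 0, -1],
    [0, 0, -2, 0, 0, 0, -1],
  ],
)

```text
time_s: 16.92
eef_pos: [565.4, 4.3, 24.0]
ee_rot: [-0.002, 0.746, 0.666, -0.001]
force: [-11.9, 0.5, 31.2]
grip_width: 0.004
```

```bash
python3 -c "
from h import *
s,R=st();c=cap('wrist');b=cap('scene');p=s['eef_pos'];print(proj(b,[p,p+[0,0,20]]).round(), proj(c,[p,p+[0,0,20],[566,3.5,53]]).round())
cv2.imwrite('pics/w9.png',np.hstack([c['img'][:, 60:450],cv2.resize(b['img'][130:280,180:340],(410,384))]))"
```

```text
t 16.92 p [565.4   4.3  24. ] j [-0.2   0.6   1.57  0.    0.98 -0.09] F [-11.9   0.5  31.2] g 0.004
y_t [ 0.994 -0.112 -0.004] z_t [-0.004  0.002 -1.   ]
[[258. 213.]
 [258. 209.]] [[256. 236.]
 [256. 254.]
 [258. 265.]]
```

View pics/w9.png

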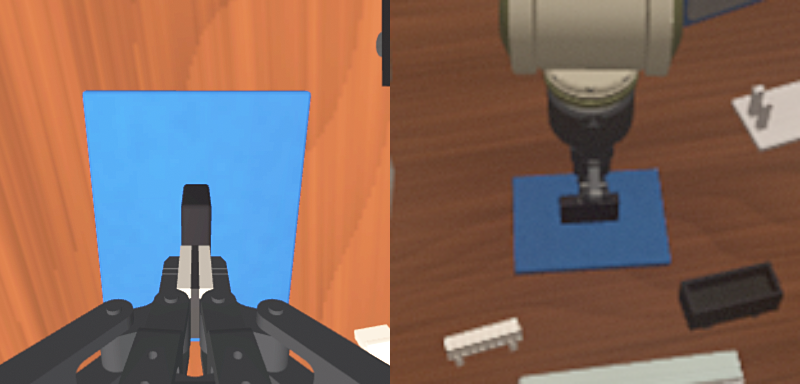

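The tips meet the handle top (z 53) at reported TCP z ≈ 25. So the true fingertips sit about 28 mm behind the reported TCP, which also explains the shallow first grips. I correct for this and go lower.

Request:
play_rows(
  plan=[
    [0, 0, 12, 0, 0, 0, -1],
    [0, 0, 20, 0, 0, 0, 1],
    [0, 0, 0, 0, 0, 0, 1],
    [0, 0, 0, 0, 0, 0, 1],
    [0, 0, 0, 0, 0, 0, 1],
  ],
  grip_force=60,
)

```text
time_s: 17.43
eef_pos: [565.0, 4.4, 56.6]
ee_rot: [-0.002, 0.746, 0.666, -0.001]
force: [0.0, -0.6, 0.8]
grip_width: 0.564
```

Request:
play_rows(
  plan=[
    [0, 0, 0, 0, 0, 0, 1],
    [0, 0, 0, 0, 0, 0, 1],
    [0, 0, -12, 0, 0, 0, 1],
    [0, 0, -15, 0, 0, 0, 1],
    [0, 0, -15, 0, 0, 0, 1],
  ],
)

```text
time_s: 17.85
eef_pos: [565.6, 4.3, 13.4]
ee_rot: [-0.001, 0.746, 0.666, -0.0]
force: [-0.3, 0.2, -0.8]
grip_width: 1.002
```

```bash
python3 -c "
from h import *
s,R=st();print(turn(R,[.993,-.117,0],[0,0,-1]),np.array([566,3.5,-4])-s['eef_pos'])"
```

```text
t 17.85 p [565.6   4.3  13.4] j [-0.2   0.61  1.58  0.    0.95 -0.09] F [-0.3  0.2 -0.8] g 1.002
y_t [ 0.994 -0.112 -0.003] z_t [-0.002  0.002 -1.   ]
[-0.00177416 -0.00243528 -0.00505489] [  0.40318684  -0.77796401 -17.35434347]
```

Request:
play_rows(
  plan=[
    [0, 0, -8, 0, 0, 0, 1],
    [0, 0, -6, 0, 0, 0, 1],
    [0, 0, 0, 0, 0, 0, 1],
  ],
)

```text
time_s: 18.1
eef_pos: [563.4, 4.7, -5.2]
ee_rot: [-0.004, 0.746, 0.666, -0.002]
force: [0.3, 0.6, -0.6]
grip_width: 0.999
```

Request:
play_rows(
  plan=[
    [0, 0, 0, 0, 0, 0, -1],
    [0, 0, 0, 0, 0, 0, -1],
    [0, 0, 0, 0, 0, 0, -1],
    [0, 0, 0, 0, 0, 0, -1],
    [0, 0, 0, 0, 0, 0, -1],
  ],
)

```text
time_s: 18.52
eef_pos: [564.5, 4.5, -3.4]
ee_rot: [-0.003, 0.746, 0.666, -0.001]
force: [-0.2, -0.6, 0.1]
grip_width: 0.296
```

Request:
play_rows(
  plan=[
    [0, 0, 0, 0, 0, 0, -1],
    [0, 0, 0, 0, 0, 0, -1],
    [0, 0, 0, 0, 0, 0, -1],
    [0, 0, 0, 0, 0, 0, -1],
  ],
)

```text
time_s: 18.85
eef_pos: [564.6, 4.5, -2.8]
ee_rot: [-0.003, 0.746, 0.666, -0.001]
force: [-0.7, -1.1, -1.3]
grip_width: 0.155
```

```bash
python3 -c "
from h import *
s,R=st()"
```

```text
t 18.85 p [564.6   4.5  -2.8] j [-0.2   0.64  1.58  0.    0.92 -0.09] F [-0.7 -1.1 -1.3] g 0.155
y_t [ 0.994 -0.112 -0.006] z_t [-0.006  0.002 -1.   ]
```

Request:
play_rows(
  plan=[
    [0, 0, 12, 0, 0, 0, -1],
    [0, 0, 22, 0, 0, 0, -1],
    [0, 0, 25, 0, 0, 0, -1],
    [0, 0, 25, 0, 0, 0, -1],
    [0, 0, 25, 0, 0, 0, -1],
  ],
)

```text
time_s: 19.27
eef_pos: [559.9, 5.3, 107.0]
ee_rot: [-0.008, 0.746, 0.666, -0.005]
force: [0.6, -0.0, -2.0]
grip_width: 0.151
```

```bash
cat > tub.py <<'E'
from h import *
for n in('top','scene'):
    c=cap(n);im=c['img'];hsv=cv2.cvtColor(im,cv2.COLOR_BGR2HSV)
    u=proj(c,[[502,-276,62]])[0]
    o=cv2.inRange(hsv,(5,110,140),(24,255,255))
    g=np.zeros_like(o);cv2.circle(g,tuple(int(v) for v in u),44,255,-1);o&=g
    k=cv2.morphologyEx(o,cv2.MORPH_CLOSE,np.ones((5,5)))
    x=max(cv2.findContours(k,0,2)[0],key=lambda x:cv2.contourArea(cv2.convexHull(x)))
    w=onz(c,x.reshape(-1,2),64.5);r=cv2.minAreaRect(w[:,:2].astype(np.float32))
    h=cv2.convexHull(x);q=cv2.approxPolyN(h,4,ensure_convex=True).reshape(-1,2) if hasattr(cv2,'approxPolyN') else cv2.approxPolyDP(h,5,True).reshape(-1,2)
    print(n,np.round(r[0],1),np.round(r[1],1),round(r[2],2),q.tolist(),onz(c,q,64.5).round(1)[:,:2].tolist())
s,R=st()
E
python3 tub.py; python3 -c "
from h import *
from pnp import quad
s,R=st();c=cap('wrist');m,h,q=quad(c);print(q.tolist())
w=onz(c,q,s['eef_pos'][2]+3+18);ctr=w.mean(0);ang=np.arctan2(w[:,1]-ctr[1],w[:,0]-ctr[0])+.12;print(ctr)
lidpose(c,q,[[58*np.sign(np.cos(a)),78*np.sign(np.sin(a)),18] for a in ang])"
```

```text
top [ 503.9 -275.2] [260.3 241.7] 81.79 [[417, 169], [378, 251], [294, 216], [332, 155]] [[598.8, -463.3], [350.9, -338.4], [450.0, -89.5], [635.6, -202.3]]
scene [ 501.3 -275.9] [150.8 112.4] 81.87 [[173, 218], [111, 220], [119, 184], [177, 182]] [[567.7, -209.3], [545.8, -357.5], [435.7, -343.3], [456.4, -193.9]]
t 19.37 p [562.4   4.9 110.1] j [-0.2   0.49  1.5   0.    1.17 -0.09] F [-0.2  1.  -2.7] g 0.154
y_t [ 0.994 -0.112 -0.01 ] z_t [-0.01   0.003 -1.   ]
t 19.37 p [562.4   4.9 110.1] j [-0.2   0.49  1.5   0.    1.17 -0.09] F [-0.2  1.  -2.7] g 0.154
y_t [ 0.994 -0.112 -0.01 ] z_t [-0.01   0.003 -1.   ]
[[389, 93], [363, 307], [147, 307], [121, 93]]
[564.30492882  28.01594802 131.13138577]
origin [562.6  14.2  90.6] x [ 0.994 -0.113 -0.009] y [0.11  0.948 0.299] z [-0.025 -0.298  0.954] err 24.16
```

```bash
python3 - <<'E'
from h import *
c=cap('top');im=c['img'].astype(int);u=proj(c,[[502,-276,62]])[0].round().astype(int)
b,g,r=im[...,0],im[...,1],im[...,2]
m=((r>225)&(b<140)&(g>90)).astype(np.uint8)*255
z=np.zeros_like(m);z[u[1]-32:u[1]+32,u[0]-36:u[0]+36]=1;m*=z
p=cv2.findNonZero(m);w=onz(c,p.reshape(-1,2),64.5);rr=cv2.minAreaRect(w[:,:2].astype(np.float32))
print(len(p),np.round(rr[0],1),np.round(rr[1],1),round(rr[2],1),cv2.boundingRect(p))
w=onz(c,[[334,179],[383,185],[379,222],[328,215]],64.5);print(w.round(1)[:,:2].tolist(),w.mean(0).round(1))
E
```

```text
376 [ 501.2 -276.2] [148.1 108.6] 81.9 (330, 179, 54, 43)
[[562.6, -207.9], [547.5, -356.1], [436.4, -342.2], [454.7, -189.8]] [ 500.3 -274.    64.5]
```

Request:
play_rows(
  plan=[
    [-8, -30, 0, 0, 0, 0, -1],
    [-8, -35, 0, 0, 0, 0, -1],
    [-8, -35, 0, 0, 0, 0, -1],
    [-8, -35, 0, 0, 0, 0, -1],
    [-8, -35, 0, 0, 0, 0, -1],
  ],
)

```text
time_s: 19.88
eef_pos: [515.2, -162.7, 99.4]
ee_rot: [-0.014, 0.742, 0.67, -0.007]
force: [0.4, 0.3, -1.7]
grip_width: 0.152
```

```bash
python3 -c "
from h import *
s,R=st();print(turn(R,[.9911,-.133,0],[0,0,-1]))"
```

```text
t 19.88 p [ 515.2 -162.7   99.4] j [-0.52  0.46  1.56 -0.    1.14 -0.42] F [ 0.4  0.3 -1.7] g 0.152
y_t [ 0.994 -0.101 -0.029] z_t [-0.028  0.011 -1.   ]
[-0.01168493 -0.02826247 -0.03165558]
```

Request:
play_rows(
  plan=[
    [-5, -28, 2, -0.006, -0.014, -0.01, -1],
    [-5, -28, 2, -0.006, -0.014, -0.01, -1],
    [-4, -28, 2, 0, 0, -0.008, -1],
    [0, -20, 0, 0, 0, 0, -1],
    [0, 0, 0, 0, 0, 0, -1],
  ],
)

```text
time_s: 20.3
eef_pos: [493.8, -275.5, 98.2]
ee_rot: [-0.006, 0.754, 0.657, -0.002]
force: [0.1, 0.6, -2.0]
grip_width: 0.152
```

```bash
python3 -c "
from h import *
s,R=st();print(turn(R,[.9906,-.1365,0],[-.004,0,-1]),np.array([500.8,-275.2,62])-s['eef_pos'])"
```

```text
t 20.3 p [ 493.8 -275.5   98.2] j [-0.71  0.51  1.5  -0.    1.15 -0.58] F [ 0.1  0.6 -2. ] g 0.152
y_t [ 0.99  -0.138 -0.012] z_t [-0.011  0.006 -1.   ]
[-0.0068526  -0.01094501  0.00109223] [  6.95044449   0.33649298 -36.20193262]
```

Request:
play_rows(
  plan=[
    [4, 0, -6, -0.003, -0.006, 0, -1],
    [4, 0, -8, -0.003, -0.006, 0, -1],
    [0, 0, 0, 0, 0, 0, -1],
  ],
)

```text
time_s: 20.55
eef_pos: [500.9, -274.1, 79.7]
ee_rot: [-0.002, 0.755, 0.656, 0.0]
force: [-0.2, -0.1, -3.0]
grip_width: 0.153
```

```bash
python3 -c "
from h import *
from pnp import quad
s,R=st();print(turn(R,[.9906,-.1365,0],[-.004,0,-1]),np.array([500.8,-275.2,62])-s['eef_pos'])
c=cap('scene');m,h,q=quad(c);h=h.reshape(-1,2);z=s['eef_pos'][2]+21;w=onz(c,h,z);r=cv2.minAreaRect(w[:,:2].astype(np.float32));print(q.tolist(),np.round(r[0],1),np.round(r[1],1),r[2])"
```

```text
t 20.55 p [ 500.9 -274.1   79.7] j [-0.71  0.53  1.51  0.    1.1  -0.57] F [-0.2 -0.1 -3. ] g 0.153
y_t [ 0.99  -0.139 -0.003] z_t [-0.002  0.004 -1.   ]
[-0.0048204  -0.00237186  0.00265034] [ -0.13085642  -1.09241794 -17.65284334]
[[171, 211], [105, 214], [114, 176], [175, 174]] [ 504.6 -275.8] [154.4 114.3] 82.45386505126953
```

Request:
play_rows(
  plan=[
    [0, -1, -6, -0.005, -0.002, 0, -1],
    [0, 0, -6, 0, 0, 0, -1],
  ],
)

```text
time_s: 20.77
eef_pos: [501.7, -273.8, 68.0]
ee_rot: [0.001, 0.754, 0.657, -0.0]
force: [-1.0, -0.0, -1.6]
grip_width: 0.15
```

Request:
play_rows(
  plan=[
    [0, 0, -5, 0, 0, 0, -1],
    [0, 0, -4, 0, 0, 0, -1],
  ],
)

```text
time_s: 20.93
eef_pos: [501.8, -272.6, 57.6]
ee_rot: [0.0, 0.753, 0.658, -0.0]
force: [0.6, 1.3, -1.8]
grip_width: 0.154
```

```bash
python3 -c "
from h import *
s,R=st();print(turn(R,[.9906,-.1365,0],[-.004,0,-1]),np.array([500.8,-275.2,53])-s['eef_pos'])"
```

```text
t 20.93 p [ 501.8 -272.6   57.6] j [-0.7   0.56  1.53 -0.    1.05 -0.57] F [ 0.6  1.3 -1.8] g 0.154
y_t [ 0.991 -0.135  0.   ] z_t [-0.    -0.001 -1.   ]
[ 8.41370884e-04 -7.35285604e-06 -1.53189647e-03] [-0.97550135 -2.56088475 -4.63313034]
```

Request:
play_rows(
  plan=[
    [-1, -2.5, -2, 0, 0, 0, -1],
    [0, -1, -2, 0, 0, 0, -1],
  ],
)

```text
time_s: 21.1
eef_pos: [500.5, -275.7, 52.5]
ee_rot: [-0.0, 0.753, 0.658, -0.001]
force: [0.2, 0.2, -1.7]
grip_width: 0.153
```

Request:
play_rows(
  plan=[
    [0, -0.5, -2, 0, 0, 0, -1],
    [0, 0, -1, 0, 0, 0, -1],
  ],
)

```text
time_s: 21.27
eef_pos: [500.7, -275.9, 51.4]
ee_rot: [-0.0, 0.753, 0.658, -0.0]
force: [-4.5, 3.4, 10.7]
grip_width: 0.149
```

```bash
python3 -c "
from h import *
s,R=st();print(turn(R,[.9906,-.1365,0],[-.004,0,-1]),np.array([500.8,-275.2,53])-s['eef_pos'])"
```

```text
t 21.27 p [ 500.7 -275.9   51.4] j [-0.71  0.57  1.53 -0.    1.04 -0.57] F [-4.5  3.4 10.7] g 0.149
y_t [ 0.991 -0.134 -0.001] z_t [-0.001  0.    -1.   ]
[-0.00092008 -0.00069002 -0.00212186] [0.09698446 0.70123489 1.61791918]
```

Request:
play_rows(
  plan=[
    [0, 0, 0, 0, 0, 0, 0],
    [0, 0, 0, 0, 0, 0, 0],
    [0, 0, 0, 0, 0, 0, 0],
    [0, 0, 0, 0, 0, 0, 0],
  ],
)

```text
time_s: 21.6
eef_pos: [501.5, -277.1, 52.9]
ee_rot: [0.002, 0.753, 0.658, 0.0]
force: [0.3, -0.1, 0.5]
grip_width: 0.496
```

Request:
play_rows(
  plan=[
    [0, 0, 10, 0, 0, 0, 0],
    [0, 0, 20, 0, 0, 0, 0],
    [0, 0, 25, 0, 0, 0, 0],
    [0, 0, 25, 0, 0, 0, -0.5],
    [0, 0, 20, 0, 0, 0, -1],
  ],
)

```text
time_s: 22.02
eef_pos: [499.3, -275.7, 154.8]
ee_rot: [-0.003, 0.753, 0.657, -0.001]
force: [-0.1, -0.7, 0.0]
grip_width: 0.227
```

```bash
cat > lidt.py <<'E'
from h import *
from pnp import quad
s,R=st()
c=cap('wrist');m,h,q=quad(c);print(q.tolist())
w=onz(c,q,73.);ctr=w.mean(0);ang=np.arctan2(w[:,1]-ctr[1],w[:,0]-ctr[0])+.14
p,L=lidpose(c,q,[[58*np.sign(np.cos(a)),78*np.sign(np.sin(a)),18] for a in ang])
r=cv2.minAreaRect(w[:,:2].astype(np.float32));print('flat',np.round(r[0],1),np.round(r[1],1),round(r[2],1))
E
python3 lidt.py
```

```text
t 22.02 p [ 499.3 -275.7  154.8] j [-0.71  0.45  1.42 -0.    1.27 -0.57] F [-0.1 -0.7  0. ] g 0.227
y_t [ 0.991 -0.135 -0.004] z_t [-0.004  0.003 -1.   ]
[[338, 88], [323, 276], [190, 277], [176, 88]]
origin [ 499.4 -277.1   52.2] x [ 0.99  -0.137 -0.019] y [0.137 0.991 0.01 ] z [ 0.017 -0.012  1.   ] err 0.38
flat [ 499.9 -276.3] [154.6 115. ] 82.4
```

Lid sits at about (500,-276.5) against the tub's (501.3,-276.2), near level and not pressed home. I start pressing at the +x/+y corner with shut fingers.

Request:
play_rows(
  plan=[
    [15, 15, 0, 0, 0, 0, -1],
    [15, 15, -20, 0, 0, 0, -1],
    [15, 15, -25, 0, 0, 0, -1],
    [15, 15, -25, 0, 0, 0, -1],
    [0, 0, -20, 0, 0, 0, -1],
  ],
)

```text
time_s: 22.48
eef_pos: [566.5, -218.2, 78.2]
ee_rot: [0.011, 0.755, 0.656, 0.002]
force: [-0.1, 0.7, 0.3]
grip_width: -0.0
```

Request:
play_rows(
  plan=[
    [0, 0, -4, 0, 0, 0, -1],
    [0, 0, -3, 0, 0, 0, -1],
  ],
)

```text
time_s: 22.65
eef_pos: [565.8, -216.6, 68.5]
ee_rot: [0.009, 0.754, 0.657, 0.002]
force: [0.2, -0.5, 0.1]
grip_width: 0.002
```

```bash
cat > go.py <<'E'
import sys
from h import *
s,R=st();print('turn',turn(R,[.9906,-.1365,0],[0,0,-1]).round(3))
C=np.array([501,-276.3]);ex=np.array([.990,-.141]);ey=np.array([.141,.990])
for n,u,v in(('A',50,0),('B',50,68),('C',50,-68),('D',-50,0),('E',-50,68),('F',-50,-68)):
    print(n,(C+u*ex+v*ey-s['eef_pos'][:2]).round(1),end=' ')
print()
E
python3 go.py
```

```text
t 22.65 p [ 565.8 -216.6   68.5] j [-0.56  0.6   1.42 -0.    1.1  -0.42] F [ 0.2 -0.5  0.1] g 0.002
y_t [ 0.99  -0.137  0.016] z_t [ 0.015 -0.012 -1.   ]
turn [0.012 0.015 0.001]
A [-15.3 -66.7] B [-5.7  0.6] C [ -24.9 -134. ] D [-114.3  -52.6] E [-104.7   14.7] F [-123.9 -119.9]
```

Request:
play_rows(
  plan=[
    [-4, 0, -6, 0.012, 0.015, 0, -1],
    [-3, 0, -6, 0, 0, 0, -1],
    [0, 0, -5, 0, 0, 0, -1],
  ],
)

```text
time_s: 22.9
eef_pos: [558.8, -218.4, 53.5]
ee_rot: [0.001, 0.754, 0.656, 0.0]
force: [0.7, -0.8, 0.2]
grip_width: -0.002
```

Request:
play_rows(
  plan=[
    [0, 0, -2, 0, 0, 0, -1],
    [0, 0, -2, 0, 0, 0, -1],
  ],
)

```text
time_s: 23.07
eef_pos: [558.4, -219.4, 49.8]
ee_rot: [0.001, 0.755, 0.656, 0.0]
force: [0.5, 0.4, 0.6]
grip_width: 0.002
```

Request:
play_rows(
  plan=[
    [0, 0, -2, 0, 0, 0, -1],
    [0, 0, -2, 0, 0, 0, -1],
  ],
)

```text
time_s: 23.23
eef_pos: [558.6, -220.0, 46.1]
ee_rot: [0.002, 0.755, 0.656, 0.001]
force: [0.4, -0.5, 0.0]
grip_width: 0.001
```

Request:
play_rows(
  plan=[
    [0, 1, -2, 0, 0, 0, -1],
    [0, 0, -2, 0, 0, 0, -1],
  ],
)

```text
time_s: 23.4
eef_pos: [558.9, -219.0, 42.6]
ee_rot: [0.002, 0.755, 0.656, 0.001]
force: [-3.4, 4.4, 12.2]
grip_width: 0.002
```

Request:
play_rows(
  plan=[
    [0, 0, -2, 0, 0, 0, -1],
  ],
)

```text
time_s: 23.48
eef_pos: [559.1, -218.9, 41.6]
ee_rot: [0.003, 0.755, 0.656, 0.001]
force: [-5.4, 2.2, 12.7]
grip_width: 0.001
```

Request:
play_rows(
  plan=[
    [0, 0, -2, 0, 0, 0, -1],
  ],
)

```text
time_s: 23.57
eef_pos: [559.3, -218.8, 40.8]
ee_rot: [0.003, 0.755, 0.656, 0.001]
force: [-4.8, 2.1, 11.4]
grip_width: -0.004
```

Request:
play_rows(
  plan=[
    [0, 0, -2, 0, 0, 0, -1],
  ],
)

```text
time_s: 23.65
eef_pos: [559.5, -218.8, 40.1]
ee_rot: [0.003, 0.755, 0.656, 0.001]
force: [-5.1, 2.9, 12.6]
grip_width: -0.004
```

Request:
play_rows(
  plan=[
    [0, 0, -2, 0, 0, 0, -1],
  ],
)

```text
time_s: 23.73
eef_pos: [559.6, -218.8, 39.9]
ee_rot: [0.004, 0.755, 0.656, 0.001]
force: [-8.2, 3.4, 19.6]
grip_width: 0.001
```

Request:
play_rows(
  plan=[
    [0, 0, -2, 0, 0, 0, -1],
  ],
)

```text
time_s: 23.82
eef_pos: [559.6, -218.8, 39.9]
ee_rot: [0.004, 0.755, 0.656, 0.001]
force: [-8.8, 3.8, 18.9]
grip_width: 0.003
```

Request:
play_rows(
  plan=[
    [0, 0, 12, 0, 0, 0, -1],
    [-5, -32, 6, 0, 0, 0, -1],
    [-5, -32, 0, 0, 0, 0, -1],
    [-2, -3, -6, -0.003, 0.005, 0, -1],
    [0, 0, -3, 0, 0, 0, -1],
  ],
)

```text
time_s: 24.23
eef_pos: [548.1, -287.2, 51.3]
ee_rot: [0.005, 0.753, 0.657, -0.002]
force: [-0.3, -0.1, 0.4]
grip_width: -0.002
```

```bash
python3 go.py
```

```text
t 24.23 p [ 548.1 -287.2   51.3] j [-0.67  0.66  1.38 -0.01  1.1  -0.53] F [-0.3 -0.1  0.4] g -0.002
y_t [ 0.991 -0.135  0.005] z_t [ 0.003 -0.01  -1.   ]
turn [ 0.01   0.003 -0.001]
A [2.4 3.8] B [12.  71.1] C [ -7.1 -63.5] D [-96.6  17.9] E [-87.   85.2] F [-106.1  -49.4]
```

Request:
play_rows(
  plan=[
    [1, 2, -3, 0.005, 0, 0, -1],
    [1, 1, -3, 0.005, 0, 0, -1],
    [0, 0, -3, 0, 0, 0, -1],
    [0, 0, -2, 0, 0, 0, -1],
  ],
)

```text
time_s: 24.57
eef_pos: [550.9, -282.8, 40.9]
ee_rot: [0.002, 0.753, 0.658, 0.001]
force: [-10.5, -2.6, 18.9]
grip_width: 0.001
```

Request:
play_rows(
  plan=[
    [0, 0, -2, 0, 0, 0, -1],
    [0, 0, -2, 0, 0, 0, -1],
    [0, 0, -2, 0, 0, 0, -1],
  ],
)

```text
time_s: 24.82
eef_pos: [550.9, -283.0, 40.7]
ee_rot: [0.004, 0.751, 0.66, -0.001]
force: [-10.2, -1.1, 17.1]
grip_width: 0.001
```

Request:
play_rows(
  plan=[
    [0, 0, -2, 0, 0, 0, -1],
    [0, 0, -2.5, 0, 0, 0, -1],
    [0, 0, -2.5, 0, 0, 0, -1],
  ],
)

```text
time_s: 25.07
eef_pos: [550.9, -283.2, 40.2]
ee_rot: [0.006, 0.75, 0.661, -0.004]
force: [-10.3, -0.1, 20.0]
grip_width: 0.001
```

Request:
play_rows(
  plan=[
    [0, 0, 12, 0, 0, 0, -1],
    [-5, -32, 6, 0, 0, 0, -1],
    [-4, -31, 0, 0.004, 0, 0, -1],
    [0, 0, -3, 0, 0, 0, -1],
    [0, 0, 0, 0, 0, 0, -1],
  ],
)

```text
time_s: 25.48
eef_pos: [543.3, -343.0, 56.3]
ee_rot: [0.004, 0.748, 0.664, -0.002]
force: [0.4, 0.2, -0.2]
grip_width: 0.002
```

```bash
python3 go.py
```

```text
t 25.48 p [ 543.3 -343.    56.3] j [-0.74  0.7   1.29 -0.01  1.15 -0.62] F [ 0.4  0.2 -0.2] g 0.002
y_t [ 0.993 -0.118  0.003] z_t [ 0.002 -0.009 -1.   ]
turn [ 0.009  0.002 -0.019]
A [ 7.2 59.6] B [ 16.8 126.9] C [-2.4 -7.7] D [-91.8  73.7] E [-82.2 141. ] F [-101.4    6.4]
```

Request:
play_rows(
  plan=[
    [-1, -4, -4, 0.005, 0, -0.01, -1],
    [-1, -3, -4, 0.004, 0, -0.01, -1],
    [0, 0, -3, 0, 0, 0, -1],
    [0, 0, -2, 0, 0, 0, -1],
  ],
)

```text
time_s: 25.82
eef_pos: [541.9, -347.1, 41.3]
ee_rot: [-0.001, 0.754, 0.657, 0.001]
force: [0.2, 1.1, 0.3]
grip_width: -0.001
```

Request:
play_rows(
  plan=[
    [0, 0, -2, 0, 0, 0, -1],
    [0, 0, -2, 0, 0, 0, -1],
    [0, 0, -2, 0, 0, 0, -1],
  ],
)

```text
time_s: 26.07
eef_pos: [542.4, -347.5, 39.3]
ee_rot: [0.001, 0.753, 0.658, 0.0]
force: [-8.2, 3.8, 19.8]
grip_width: 0.002
```

Request:
play_rows(
  plan=[
    [0, 0, -2, 0, 0, 0, -1],
    [0, 0, -2.5, 0, 0, 0, -1],
    [0, 0, -2.5, 0, 0, 0, -1],
  ],
)

```text
time_s: 26.32
eef_pos: [542.4, -347.6, 39.3]
ee_rot: [0.002, 0.753, 0.658, -0.001]
force: [-8.4, 3.6, 19.6]
grip_width: 0.002
```

Request:
play_rows(
  plan=[
    [0, 0, 16, 0, 0, 0, -1],
    [-30, 4, 8, 0, 0, 0, -1],
    [-33, 4, 0, 0, 0, 0, -1],
    [-33, 4, 0, 0, 0, 0, -1],
    [0, 0, 0, 0, 0, 0, -1],
  ],
)

```text
time_s: 26.73
eef_pos: [444.0, -331.7, 63.8]
ee_rot: [0.002, 0.751, 0.66, -0.001]
force: [-0.1, 0.2, 0.2]
grip_width: -0.003
```

```bash
python3 go.py; python3 lidt.py
```

```text
t 26.73 p [ 444.  -331.7   63.8] j [-0.85  0.52  1.58 -0.    1.04 -0.72] F [-0.1  0.2  0.2] g -0.003
y_t [ 0.992 -0.128  0.001] z_t [ 0.001 -0.005 -1.   ]
turn [ 0.005  0.001 -0.009]
A [106.5  48.4] B [116.1 115.7] C [ 96.9 -18.9] D [ 7.5 62.5] E [ 17.1 129.8] F [-2.1 -4.8] 
t 26.73 p [ 444.  -331.7   63.8] j [-0.85  0.52  1.58 -0.    1.04 -0.72] F [-0.1  0.2  0.2] g -0.003
y_t [ 0.992 -0.128  0.001] z_t [ 0.001 -0.005 -1.   ]
[[503, 0], [444, 265], [239, 267], [237, 0]]
origin [ 502.4 -296.4   31.8] x [ 0.992 -0.111  0.067] y [0.102 0.987 0.127] z [-0.081 -0.119  0.99 ] err 14.13
flat [ 496.8 -288.2] [128.5 111.1] 82.1
```

Request:
play_rows(
  plan=[
    [-1, -4, -5, 0.003, 0, -0.006, -1],
    [-1, -1, -4, 0, 0, 0, -1],
    [0, 0, -3, 0, 0, 0, -1],
    [0, 0, -2, 0, 0, 0, -1],
  ],
)

```text
time_s: 27.12
eef_pos: [446.6, -338.7, 49.6]
ee_rot: [0.004, 0.753, 0.658, 0.0]
force: [0.0, -0.1, -0.3]
grip_width: 0.002
```

Request:
play_rows(
  plan=[
    [0, 0, -2, 0, 0, 0, -1],
    [0, 0, -2, 0, 0, 0, -1],
    [0, 0, -2, 0, 0, 0, -1],
    [0, 0, -2, 0, 0, 0, -1],
  ],
)

```text
time_s: 27.45
eef_pos: [447.4, -338.9, 40.8]
ee_rot: [0.003, 0.752, 0.659, -0.0]
force: [-6.2, 1.8, 11.0]
grip_width: 0.007
```

Request:
play_rows(
  plan=[
    [0, 0, -2, 0, 0, 0, -1],
    [0, 0, -2, 0, 0, 0, -1],
    [0, 0, -2.5, 0, 0, 0, -1],
  ],
)

```text
time_s: 27.7
eef_pos: [447.3, -339.2, 39.2]
ee_rot: [0.003, 0.752, 0.66, -0.001]
force: [-11.1, 9.1, 32.1]
grip_width: -0.002
```

Request:
play_rows(
  plan=[
    [0, 0, 14, 0, 0, 0, -1],
    [1, 33, 6, 0, 0, 0, -1],
    [1, 33, 0, 0, 0, 0, -1],
    [0, 2, -4, 0, 0, 0, -1],
    [0, 0, -4, 0, 0, 0, -1],
  ],
)

```text
time_s: 28.12
eef_pos: [450.4, -270.1, 53.6]
ee_rot: [0.006, 0.752, 0.659, -0.001]
force: [0.0, 0.9, -0.5]
grip_width: 0.001
```

```bash
python3 go.py
```

```text
t 28.12 p [ 450.4 -270.1   53.6] j [-0.76  0.48  1.69 -0.    0.97 -0.63] F [ 0.   0.9 -0.5] g 0.001
y_t [ 0.991 -0.13   0.007] z_t [ 0.006 -0.01  -1.   ]
turn [ 0.01   0.006 -0.006]
A [100.1 -13.2] B [109.7  54.1] C [ 90.5 -80.5] D [1.1 0.9] E [10.7 68.2] F [ -8.5 -66.4]
```

Request:
play_rows(
  plan=[
    [0, 1, -4, 0.005, 0.005, 0, -1],
    [0, 0, -3, 0.005, 0, 0, -1],
    [0, 0, -2, 0, 0, 0, -1],
    [0, 0, -2, 0, 0, 0, -1],
    [0, 0, -2, 0, 0, 0, -1],
  ],
)

```text
time_s: 28.53
eef_pos: [450.4, -269.9, 39.7]
ee_rot: [-0.002, 0.752, 0.659, 0.001]
force: [-3.7, 10.9, 24.5]
grip_width: 0.003
```

Request:
play_rows(
  plan=[
    [0, 0, -2, 0, 0, 0, -1],
    [0, 0, -2, 0, 0, 0, -1],
    [0, 0, -2.5, 0, 0, 0, -1],
    [0, 0, -2.5, 0, 0, 0, -1],
  ],
)

```text
time_s: 28.87
eef_pos: [450.4, -269.7, 39.0]
ee_rot: [-0.004, 0.753, 0.658, 0.002]
force: [-10.3, 12.2, 32.9]
grip_width: 0.002
```

Request:
play_rows(
  plan=[
    [0, 0, 14, 0, 0, 0, -1],
    [5, 33, 6, 0, 0, 0, -1],
    [5, 33, 0, 0, 0, 0, -1],
    [1, 2, -4, 0, 0, 0, -1],
    [0, 0, -4, 0, 0, 0, -1],
  ],
)

```text
time_s: 29.28
eef_pos: [462.3, -203.9, 52.8]
ee_rot: [-0.002, 0.755, 0.656, 0.003]
force: [0.1, -0.5, 0.6]
grip_width: 0.001
```

```bash
python3 go.py
```

```text
t 29.28 p [ 462.3 -203.9   52.8] j [-0.65  0.45  1.74  0.01  0.96 -0.51] F [ 0.1 -0.5  0.6] g 0.001
y_t [ 0.99 -0.14  0.  ] z_t [ 0.001  0.006 -1.   ]
turn [-0.006  0.001  0.003]
A [ 88.2 -79.5] B [ 97.8 -12.2] C [  78.6 -146.8] D [-10.8 -65.4] E [-1.2  1.9] F [ -20.4 -132.7]
```

Now E, then again B and A.

Request:
play_rows(
  plan=[
    [-1, 1, -4, -0.005, 0, 0, -1],
    [0, 0, -3, 0, 0, 0, -1],
    [0, 0, -2, 0, 0, 0, -1],
    [0, 0, -2, 0, 0, 0, -1],
    [0, 0, -2, 0, 0, 0, -1],
  ],
)

```text
time_s: 29.7
eef_pos: [460.8, -205.4, 38.8]
ee_rot: [-0.001, 0.756, 0.655, 0.001]
force: [-11.6, 17.1, 53.7]
grip_width: 0.001
```

Request:
play_rows(
  plan=[
    [0, 0, -2, 0, 0, 0, -1],
    [0, 0, -2, 0, 0, 0, -1],
    [0, 0, -2.5, 0, 0, 0, -1],
    [0, 0, -2.5, 0, 0, 0, -1],
  ],
)

```text
time_s: 30.03
eef_pos: [460.8, -205.3, 39.0]
ee_rot: [-0.002, 0.756, 0.654, 0.002]
force: [-10.3, 10.6, 35.4]
grip_width: -0.001
```

Request:
play_rows(
  plan=[
    [0, 0, 16, 0, 0, 0, -1],
    [32, -4, 6, 0, 0, 0, -1],
    [32, -4, 0, 0, 0, 0, -1],
    [32, -4, 0, 0, 0, 0, -1],
    [0, 0, -3, 0, 0, 0, -1],
  ],
)

```text
time_s: 30.45
eef_pos: [559.3, -220.2, 60.9]
ee_rot: [-0.001, 0.758, 0.652, 0.002]
force: [0.8, -0.3, -0.4]
grip_width: -0.001
```

```bash
python3 go.py
```

```text
t 30.45 p [ 559.3 -220.2   60.9] j [-0.57  0.61  1.43  0.01  1.1  -0.42] F [ 0.8 -0.3 -0.4] g -0.001
y_t [ 0.989 -0.149  0.001] z_t [ 0.002  0.004 -1.   ]
turn [-0.004  0.002  0.013]
A [ -8.8 -63.2] B [0.8 4.2] C [ -18.4 -130.5] D [-107.8  -49.1] E [-98.2  18.3] F [-117.4 -116.4]
```

Request:
play_rows(
  plan=[
    [0, 2, -6, -0.004, 0, 0.006, -1],
    [0, 1, -4, 0, 0, 0.006, -1],
    [0, 0, -2.5, 0, 0, 0, -1],
    [0, 0, -2, 0, 0, 0, -1],
    [0, 0, -2, 0, 0, 0, -1],
  ],
)

```text
time_s: 30.87
eef_pos: [556.8, -217.5, 40.6]
ee_rot: [-0.001, 0.754, 0.657, -0.0]
force: [-0.5, -0.8, -0.3]
grip_width: 0.0
```

Request:
play_rows(
  plan=[
    [0, 0, -2, 0, 0, 0, -1],
    [0, 0, -2, 0, 0, 0, -1],
    [0, 0, -2, 0, 0, 0, -1],
    [0, 0, -2.5, 0, 0, 0, -1],
  ],
)

```text
time_s: 31.2
eef_pos: [557.0, -217.6, 39.1]
ee_rot: [0.0, 0.754, 0.656, 0.001]
force: [-8.3, 5.0, 23.0]
grip_width: 0.001
```

Request:
play_rows(
  plan=[
    [0, 0, 12, 0, 0, 0, -1],
    [-5, -31, 6, 0, 0, 0, -1],
    [-5, -31, 0, 0, 0, 0, -1],
    [0, 0, -5, 0, 0, 0, -1],
    [0, 0, -3, 0, 0, 0, -1],
  ],
)

```text
time_s: 31.62
eef_pos: [546.1, -281.5, 52.6]
ee_rot: [0.002, 0.754, 0.657, 0.001]
force: [-0.3, 0.5, -0.7]
grip_width: -0.003
```

```bash
python3 go.py
```

```text
t 31.62 p [ 546.1 -281.5   52.6] j [-0.67  0.65  1.39  0.    1.1  -0.53] F [-0.3  0.5 -0.7] g -0.003
y_t [ 0.991 -0.137  0.005] z_t [ 0.005 -0.002 -1.   ]
turn [0.002 0.005 0.   ]
A [ 4.4 -1.9] B [14.  65.5] C [ -5.2 -69.2] D [-94.6  12.2] E [-85.   79.6] F [-104.2  -55.1]
```

Request:
play_rows(
  plan=[
    [2, -1, -4, 0, 0.005, 0, -1],
    [1, 0, -2.5, 0, 0, 0, -1],
    [0, 0, -2, 0, 0, 0, -1],
    [0, 0, -2, 0, 0, 0, -1],
    [0, 0, -2, 0, 0, 0, -1],
  ],
)

```text
time_s: 32.03
eef_pos: [549.3, -280.5, 39.0]
ee_rot: [-0.0, 0.753, 0.658, -0.001]
force: [-10.9, 1.8, 27.7]
grip_width: 0.001
```

Request:
play_rows(
  plan=[
    [0, 0, -2, 0, 0, 0, -1],
    [0, 0, -2, 0, 0, 0, -1],
    [0, 0, -2.5, 0, 0, 0, -1],
  ],
)

```text
time_s: 32.28
eef_pos: [549.4, -280.6, 39.1]
ee_rot: [0.001, 0.752, 0.659, -0.003]
force: [-10.5, 2.9, 22.7]
grip_width: -0.006
```

Request:
play_rows(
  plan=[
    [0, 0, 12, 0, 0, 0, -1],
    [-4, -32, 6, 0, 0, 0, -1],
    [-4, -32, 0, 0, 0, 0, -1],
    [0, 0, -5, 0, 0, 0, -1],
    [0, 0, -3, 0, 0, 0, -1],
  ],
)

```text
time_s: 32.7
eef_pos: [542.3, -344.1, 51.6]
ee_rot: [0.002, 0.751, 0.661, -0.003]
force: [0.2, 1.1, -0.7]
grip_width: 0.005
```

```bash
python3 go.py
```

```text
t 32.7 p [ 542.3 -344.1   51.6] j [-0.74  0.71  1.29 -0.01  1.14 -0.61] F [ 0.2  1.1 -0.7] g 0.005
y_t [ 0.992 -0.127 -0.   ] z_t [-0.001 -0.007 -1.   ]
turn [ 0.007 -0.001 -0.009]
A [ 8.2 60.7] B [ 17.8 128. ] C [-1.4 -6.6] D [-90.8  74.8] E [-81.2 142.1] F [-100.4    7.5]
```

Request:
play_rows(
  plan=[
    [-1, -4, -4, 0.007, 0, 0, -1],
    [0, 0, -2.5, 0, 0, 0, -1],
    [0, 0, -2, 0, 0, 0, -1],
    [0, 0, -2, 0, 0, 0, -1],
    [0, 0, -2, 0, 0, 0, -1],
  ],
)

```text
time_s: 33.12
eef_pos: [541.5, -345.9, 39.0]
ee_rot: [-0.001, 0.75, 0.662, -0.001]
force: [-10.8, 4.0, 28.5]
grip_width: -0.005
```

Request:
play_rows(
  plan=[
    [0, 0, -2, 0, 0, 0, -1],
    [0, 0, -2, 0, 0, 0, -1],
    [0, 0, -2.5, 0, 0, 0, -1],
  ],
)

```text
time_s: 33.37
eef_pos: [541.5, -346.1, 39.1]
ee_rot: [0.001, 0.749, 0.663, -0.003]
force: [-7.9, 3.9, 21.8]
grip_width: 0.004
```

Request:
play_rows(
  plan=[
    [0, 0, 16, 0, 0, 0, -1],
    [0, 10, 30, 0, 0, 0, -1],
    [-14, 22, 30, 0, 0, 0, -1],
    [-14, 22, 20, 0, 0, 0, -1],
    [-10, 15, 0, 0, 0, 0, -1],
  ],
)

```text
time_s: 33.78
eef_pos: [502.5, -274.0, 137.1]
ee_rot: [-0.0, 0.749, 0.663, -0.003]
force: [-0.4, -0.2, 0.7]
grip_width: 0.003
```

```bash
python3 lidt.py; python3 - <<'E'
from h import *
c=cap('scene');w=cap('wrist')
cv2.imwrite('pics/end.png',np.hstack([cv2.resize(c['img'][120:260,70:230],(420,368)),cv2.resize(w['img'],(380,368))]))
E
```

```text
t 33.78 p [ 502.5 -274.   137.1] j [-0.7   0.47  1.44 -0.01  1.23 -0.58] F [-0.4 -0.2  0.7] g 0.003
y_t [ 0.993 -0.121 -0.004] z_t [-0.004 -0.003 -1.   ]
[[337, 91], [320, 285], [182, 284], [169, 89]]
origin [ 498.9 -276.7   44.6] x [ 0.991 -0.135 -0.009] y [ 0.135  0.991 -0.003] z [0.009 0.002 1.   ] err 0.21
flat [ 499.5 -273.3] [150.  110.9] 82.3
```

View pics/end.png

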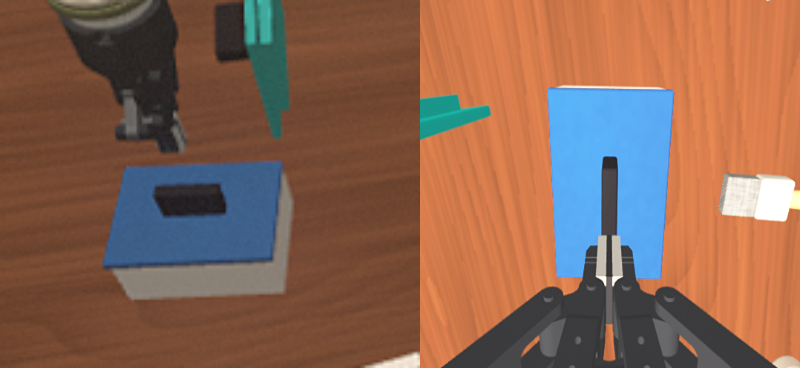

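All six points bottomed out at the same reported height (39.0–39.2 mm), no orange gasket shows, and the lid sits level on the tub (left half, lid around (195,215)). I hand in.

```bash
python3 -c "
from h import *
s,R=st();print(ctrl.finish_job())"
```

```text
t 33.93 p [ 501.9 -273.9  133.9] j [-0.7   0.48  1.44 -0.01  1.23 -0.58] F [0.2 0.4 0.2] g -0.001
y_t [ 0.993 -0.121 -0.008] z_t [-0.008  0.    -1.   ]
the job is handed in; nothing more can be done
None
```

I handed the job in at about 34 s. The blue lid is on the tub, pressed down all round, and my checks show it level and home; the hand-in reported no verdict.

**What I did**
- I took the lid out of the stand by the ends of its handle, turned it over and laid it flat on the shelf.
- After letting go, I took it again across the handle and set it on the tub. There it rested near level and not yet pressed home.
- With shut fingers I pressed all four corners and the middle of each long side, then went round the +x side a second time.

**What the last checks showed**
- **Level:** all six press points stopped at reported tool heights of 39.0 to 39.2 mm. The last wrist-camera fit gave a tilt of about 0.009 rad (limit 0.018).
- **Position:** the lid's centre came out at about (499, -277), against (501, -276) for the tub, roughly 2 mm off.
- **Gasket:** no orange showed in the last picture.

**What failed or disagreed**
- **Fingertip offset:** the real fingertips sat about 28 mm behind the reported tool point. Because of this the first try at the lid in the stand and the first try at picking it up again both closed on nothing; I touched the handle top to find the offset and corrected for it.
- **Height fit:** the wrist-camera height reads low. It gave 45 mm for the lid's origin, where fully home is 50, so I relied on the press heights instead.
- **Force:** one corner push peaked at about 54 N through the fingertips.
- **Not checked:** I did not measure the models or the brush afterwards. I felt no contact with them.

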